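# Rind firmness reading on a ripening cheese wheel

### The job

The gauge has just been checked, so put the blue setting block back, upright and right down in the pocket of the blue-labelled slot, and let go of it. Then lift the orange rind gauge out of its stand and press its foot lightly on the centre of the blue ring on the tilted cheese wheel, the gauge square to the rind, so that the plunger is about half pushed in and never driven hard to its stop. Finish while still holding the gauge there, steady; leave the green block, brush, bottle and jar where they are.

Things in the scene. Friction and masses are not known exactly. Their poses are not given: they have to be found in the camera images.
- blue_block_mid (a point): centre (half-way up) of the blue setting block: a loose steel cylinder with a blue top and blue band, 34 mm in diameter, 44 mm high, about 0.15 kg, standing upright on the table, z axis up. Its underside is 22 mm below this point
- blue_pocket (a point): centre of the pocket floor of the blue slot: a fixed wooden tile 70 x 70 x 18 mm with blue label strips on two opposite edges and a round pocket 40 mm wide, 12 mm deep; this point is 6 mm above the table, z up. Tiles with yellow and green labels are alike (yellow is empty too); the three stand in a row along x, 90 mm apart, in any order
- gauge_grip (a point): centre of the rind gauge's grip, an orange cylinder 32 mm in diameter reaching 35 mm above and below this point; z axis along the gauge from foot to dial (up in its stand). Above: a dial cap 8 mm high, 35 mm wide. Below: a flange 42 mm wide, 6 mm thick, then a nose 20 mm wide, 40 mm long, its end 81 mm below this point, then the spring plunger. Loose, about 0.17 kg
- gauge_foot (a point): centre of the flat underside of the gauge's foot, a black disc 12 mm in diameter at the end of the plunger, on the gauge's axis; 103 mm below gauge_grip when the plunger is free. z axis along the gauge, from foot to dial
- plunger (a joint): how far the spring plunger is pushed into the gauge: 0 free, 0.010 m at its stop. It starts to move at 2 N and takes 0.5 N more per mm (4.5 N half-way in, 7 N at the stop)
- spot (a point): centre of the marked spot on the flat top of the cheese wheel: a blue ring 28 mm in outer diameter with a small dot in the middle, 50 mm from the wheel's centre, on any side of it. z axis points out of the rind, square to it. The rind is hard. A fixed rest tilts the wheel's face 15 degrees from level, leaning roughly towards the robot (within 35 degrees to either side)
- wheel: the cheese wheel carrying the spot, 190 mm in diameter, 70 mm high: origin at the centre of its underside, z axis through the centre of its top face. It sits on a very stiff turntable and need not be turned
- stand: the fixed steel gauge stand, 90 x 90 mm, 75 mm high: origin at the centre of its underside, z up. The gauge hangs upright by its flange on its top plate, nose through a 29 mm hole on the stand's axis: lift it straight up at least 70 mm to clear it
- green_block: green setting block of the same size in the green slot: origin at the centre of its underside; leave it
- brush: round blue hand brush, 60 mm wide, 67 mm high: origin at the centre of its underside; leave it
- bottle: white bottle, 60 mm wide, 170 mm high: origin at the centre of its underside; leave it
- jar: glass jar with a steel lid, 60 mm wide, 80 mm high: origin at the centre of its underside; leave it

How it is judged:
By the outcome, as a careful person would: the job done as asked, in the order asked, and still so for the second after the job is handed in, while the arm keeps its last pose, push and grip.
It also fails if it takes over 58 s, if anything falls off the work surface, if the arm or the gripper's body presses on something with over 40 N, if the wrist force passes 120 N, or if a joint passes its speed limit or range.

### The arm

A 6-joint arm with a two-finger parallel gripper is mounted at the origin on the work surface. World frame = base frame: x ahead of the robot, y to its left, z up, the work surface at z = 0. Lengths are in mm, angles in rad, forces in N, time in s.
With the tool pointing down it reaches from about 425 to 950 mm from the base axis. Payload 14.7 kg.
Tool frame: the origin (TCP) lies at the very end of the fingers, on their centre line; the grasp point (between the pads) lies behind it (bot.pinch_z is the x of the grasp point in the tool frame, in mm); x points along the fingers, y is the direction in which the jaws open and shut, and the axes are right-handed (so a half turn about x gives the same grasp; the last joint's range is limited). The gripper opens to 85 mm and grips with 20 to 120 N. Pads are 22 mm wide; open, the fingers measure 114 mm over their backs; the gripper's body (76 mm by 85 mm) begins 54 mm behind the grasp point. The pads swing forward as they close: fully open they stand 13 mm farther back than shut.
Start: joints at [-1.346, 0.48, 1.596, -0, 1.065, -0.047], TCP at [174.519, -626.127, 231.297] pointing down, gripper open.
Joint ranges: [-2.75, 2.75], [-0.82, 2.05], [0.23, 2.67], [-1.56, 4.7], [0.09, 2.69], [-2.92, 2.92]. Speed limits (rad/s): [1.89, 1.89, 2.39, 3.01, 3.01, 3.01].

### API

Orientations are given as a rotation vector (axis times angle).
In Python, from bench import bot, imaging gives the robot as it stands.
- The arm moves only by the tool drive_tool, never from a script. Its argument "series" is one flat list of numbers, 5 for each row, row after row: the shift along the tool's x, y, z in m, then the turn about the tool's x in degrees, then the opening, from 0 (shut) to 1 (fully open). A call has 1 to 5 rows; each row is the pose to reach, as a shift and turn from the pose measured when the call began, along the tool's axes at that moment; what a row does not reach only later rows make up. A row lasts 1/12 s, in which the tool goes at most 41.7 mm and 7.16 degrees, less where a joint would pass 70% of its speed; a pose out of reach is approached as far as the arm can. A call with a gripper value outside its range is refused whole. The fingers move at their own pace and stop on an object; "force" is the grip in N (left out, the last holds). Time passes only in rows, so rows that repeat a pose let the fingers close. It gives the time, the measured TCP pose, the force and the opening at its end, in the units of the state.
- bot.state(): the state, without advancing time (a new reading comes with each control period).
- imaging.capture(name): name is "side" or "top" or "wrist"; returns the picture (384x512x3 uint8, red, green, blue); there is no depth.
- imaging.calibration(name): a dict with "intrinsics" (3x3 intrinsics, pixels), "dist_coeffs" ([k1, k2, p1, p2, k3] as OpenCV has them; the pictures are not rectified), "rvec" (rotation vector, rad) and "tvec" (3), from world to camera coordinates, as OpenCV has them. Camera axes: x right, y down, z forward; pixel columns grow to the right and rows downward; lengths in mm; the calibration is good to about 2 mm. A picture is of the moment at which its call begins: read the wrist's pose just before it. calibration takes no time and is no camera call; for the wrist camera it gives the pose at the moment of the call.
- bot.job_done(): hands the job in, once; it reports no verdict.
The state is a dict: "t": time; "joints": joint angles; "joint_velocities": joint speeds; "tau": joint torques, N m; "tool_pos": TCP position; "tcp_rot": TCP orientation; "contact_force": force on the tool from outside, world axes, zero at the start; "ft_torque": the same for the moment, N m; "grip_width": opening from 0.0 (shut) to 1.0 (fully open).
Only numpy, scipy, OpenCV 4.12 (cv2) and the standard library are available. Lean on these libraries where they do the work, as an engineer would, in place of code of your own. Each camera call takes 0.05 s, during which the arm holds its last target.

## Working session

There is one attempt and no reset: what is moved stays moved. The work goes in short steps, Python scripts to look and compute and a tool call to move; the robot and the scene stay as the last step left them, time stands still between calls to the robot, and variables do not carry over. Pictures are saved under pics/ and viewed, and the job is handed in when it is done.

Besides the shell and the picture viewer there is one more tool, called after "Request:" as name(argument=value, ...) on one line, values as JSON. drive_tool: Moves the arm, as the interface text tells. Its arguments: {"type":"object","properties":{"series":{"type":"array"},"force":{"type":"number"}},"required":["series"]}

```bash
ls -la; mkdir -p pics; python3 - <<'E'
from bench import bot, imaging
import cv2
print(bot.state(), bot.pinch_z)
for n in ("side","top","wrist"):
    c=imaging.calibration(n); im=imaging.capture(n)
    cv2.imwrite(f"pics/{n}0.png",im[:,:,::-1]); print(n,c)
E
```

```text
total 12
drwxr-xr-x  3 agent agent 4096 Dec  7 03:18 .
drwxr-xr-x 23 root  root  4096 Dec  7 03:18 ..
drwxr-xr-x  2 agent agent 4096 Dec  7 03:18 pics
{'t': 0.0, 'joints': array([-1.34558771e+00,  4.80860996e-01,  1.59687967e+00,  3.15309872e-05,
        1.06511040e+00, -4.65853216e-02]), 'joint_velocities': array([ 0.0007254 , -0.00081196, -0.00036369, -0.00090783, -0.00050285,
       -0.00119383]), 'tau': array([ 3.36499055e-03, -9.50638747e+01, -4.30178046e+01,  2.58904629e-04,
        1.23316472e-02,  3.02359631e-06]), 'tool_pos': array([ 174.4436141 , -625.71497355,  230.65131513]), 'tcp_rot': array([ 2.07653081,  0.28525643, -2.0767085 ]), 'contact_force': array([ 0.28902075, -0.22682268,  0.09295517]), 'ft_torque': array([-0.00140388,  0.0131575 ,  0.02773412]), 'grip_width': 1.003076170316051} -18.700000000000003
side {'intrinsics': array([[391.02229506,   0.        , 251.68330133],
       [  0.        , 391.02229506, 191.39646413],
       [  0.        ,   0.        ,   1.        ]]), 'dist_coeffs': array([-0.03123058,  0.        ,  0.        ,  0.        ,  0.        ]), 'rv
[... 173 characters left out ...]
.35422883],
       [  0.        , 378.43914991, 194.43817271],
       [  0.        ,   0.        ,   1.        ]]), 'dist_coeffs': array([0.04451052, 0.        , 0.        , 0.        , 0.        ]), 'rvec': array([ 2.21234782, -2.15112416,  0.10211989]), 'tvec': array([  -7.04599808,  599.8311013 , 1005.70993868])}
wrist {'intrinsics': array([[312.17106707,   0.        , 252.15055165],
       [  0.        , 312.17106707, 190.25047335],
       [  0.        ,   0.        ,   1.        ]]), 'dist_coeffs': array([-0.03162123,  0.        ,  0.        ,  0.        ,  0.        ]), 'rvec': array([-2.30716602,  1.75051037,  0.26063894]), 'tvec': array([-648.99301636,  -38.54633223,  379.63283234])}
```

View pics/side0.png

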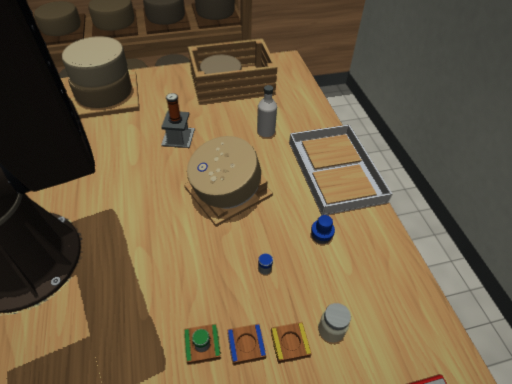

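View pics/top0.png

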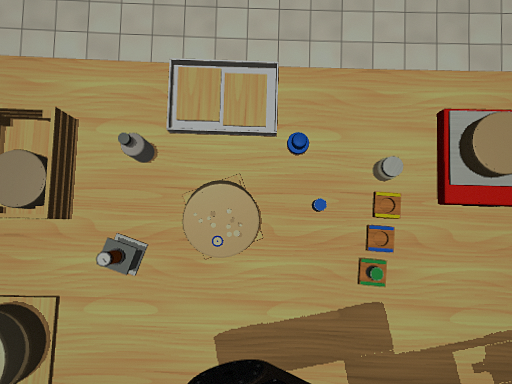

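View pics/wrist0.png

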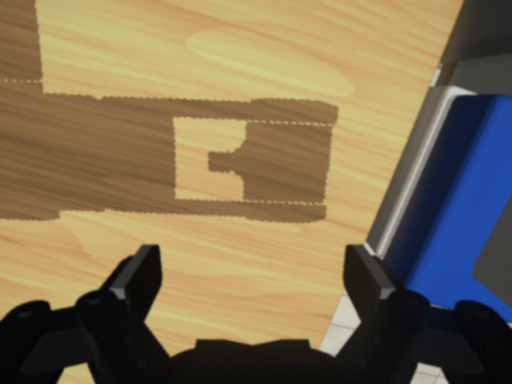

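The top view has the block at (320,205), the blue tile at (380,238), the gauge stand at about (120,255), the wheel at about (222,218) and the ring at (217,241). The side view has the block at (265,260), the blue tile at (246,343), the ring at (202,167) and the gauge at (173,110). Next I'll measure positions from the two views.

```bash
cat > h.py <<'E'
import numpy as np, cv2
from scipy.spatial.transform import Rotation as Rr
def cam(c):
    R=cv2.Rodrigues(c["rvec"])[0]; t=np.array(c["tvec"]); return R,t,-R.T@t
def rays(c,px):
    px=np.asarray(px,float).reshape(-1,1,2)
    u=cv2.undistortPoints(px,c["intrinsics"],c["dist_coeffs"]).reshape(-1,2)
    R,t,o=cam(c); d=np.c_[u,np.ones(len(u))]@R
    return o,d/np.linalg.norm(d,axis=1,keepdims=True)
def onz(c,px,z):
    o,d=rays(c,px); return o+d*((z-o[2])/d[:,2])[:,None]
def onplane(c,px,p,n):
    o,d=rays(c,px); return o+d*(((p-o)@n)/(d@n))[:,None]
def tri(cs,pxs):
    A=np.zeros((3,3));b=np.zeros(3);L=[]
    for c,p in zip(cs,pxs):
        o,d=rays(c,p);d=d[0];M=np.eye(3)-np.outer(d,d);A+=M;b+=M@o;L.append((o,d))
    X=np.linalg.solve(A,b); return X,[np.linalg.norm(np.cross(X-o,d)) for o,d in L]
def proj(c,X):
    return cv2.projectPoints(np.asarray(X,float).reshape(-1,1,3),c["rvec"],c["tvec"],c["intrinsics"],c["dist_coeffs"])[0].reshape(-1,2)
def blobs(im,lo,hi,amin=15):
    hsv=cv2.cvtColor(im,cv2.COLOR_RGB2HSV); m=cv2.inRange(hsv,np.array(lo),np.array(hi))
    n,l,s,ce=cv2.connectedComponentsWithStats(m)
    return m,[(s[i].tolist(),ce[i].round(2).tolist()) for i in range(1,n) if s[i][4]>=amin]
E
python3 - <<'E'
import cv2
from h import *
for n in("side","top"):
    im=cv2.imread(f"pics/{n}0.png")[:,:,::-1].copy()
    for nm,lo,hi in(("blue",(105,150,50),(130,255,255)),("green",(45,120,40),(80,255,255)),("orange",(3,150,60),(14,255,255))):
        print(n,nm); [print("  ",b) for b in blobs(im,lo,hi)[1]]
s=cv2.imread("pics/side0.png"); t=cv2.imread("pics/top0.png")
a=cv2.resize(s[80:230,130:300],None,fx=4,fy=4,interpolation=cv2.INTER_CUBIC)
b=cv2.resize(t[160:290,85:275],None,fx=4,fy=4,interpolation=cv2.INTER_CUBIC)
cv2.imwrite("pics/s1.png",a);cv2.imwrite("pics/t1.png",b)
cv2.imwrite("pics/t2.png",cv2.resize(t[170:300,290:420],None,fx=4,fy=4,interpolation=cv2.INTER_CUBIC))
E
```

```text
side blue
   ([312, 215, 22, 25, 370], [323.31, 227.58])
   ([260, 254, 12, 14, 121], [265.21, 259.79])
   ([256, 325, 9, 30, 102], [259.94, 339.86])
   ([229, 330, 8, 31, 115], [232.16, 345.36])
side green
   ([212, 325, 8, 31, 123], [215.64, 340.07])
   ([185, 329, 6, 32, 129], [187.28, 344.78])
   ([193, 330, 15, 14, 161], [200.2, 336.5])
side orange
   ([168, 104, 10, 14, 92], [172.53, 110.78])
   ([277, 323, 31, 37, 723], [290.76, 341.38])
   ([190, 325, 30, 37, 385], [202.41, 346.62])
   ([233, 325, 29, 37, 739], [246.32, 343.22])
   ([408, 374, 36, 10, 38], [426.39, 378.5])
top blue
   ([287, 132, 22, 22, 325], [297.9, 142.34])
   ([314, 199, 12, 11, 102], [319.94, 203.96])
   ([370, 226, 24, 4, 70], [381.2, 227.46])
   ([369, 247, 24, 5, 65], [380.69, 249.37])
top green
   ([361, 259, 25, 5, 83], [373.28, 260.94])
   ([372, 268, 11, 12, 108], [376.74, 273.51])
   ([360, 281, 25, 5, 73], [371.86, 283.34])
top orange
   ([469, 109, 37, 2, 39], [487.87, 109.05])
   ([437, 171, 1, 21, 21], [437.0, 181.0])
   ([374, 192, 27, 23, 377], [386.76, 204.45])
   ([368, 229, 26, 19, 327], [379.97, 237.85])
   ([359, 258, 27, 25, 231], [369.59, 271.35])
```

View pics/s1.png

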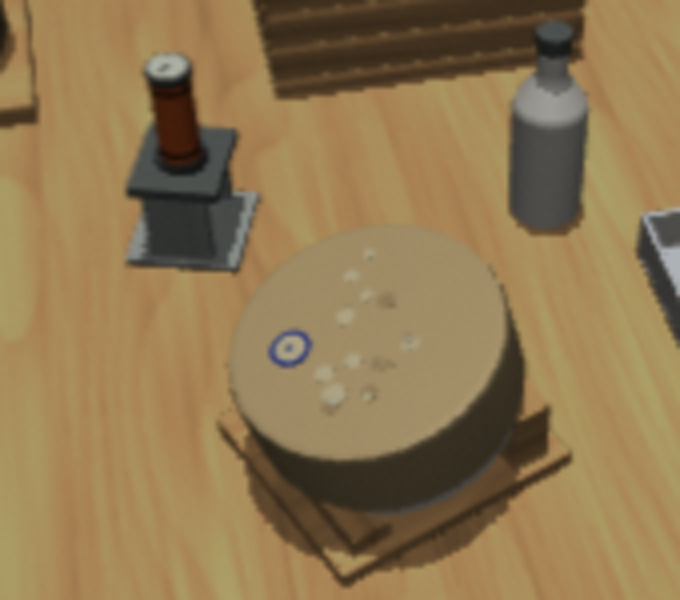

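View pics/t1.png

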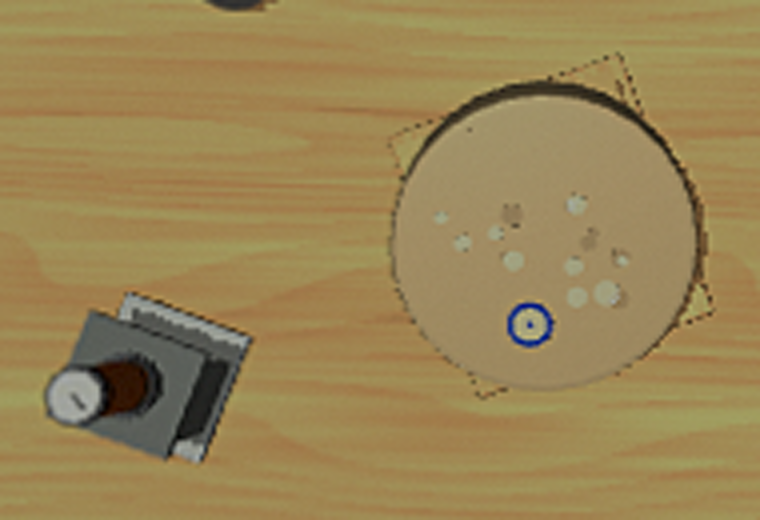

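View pics/t2.png

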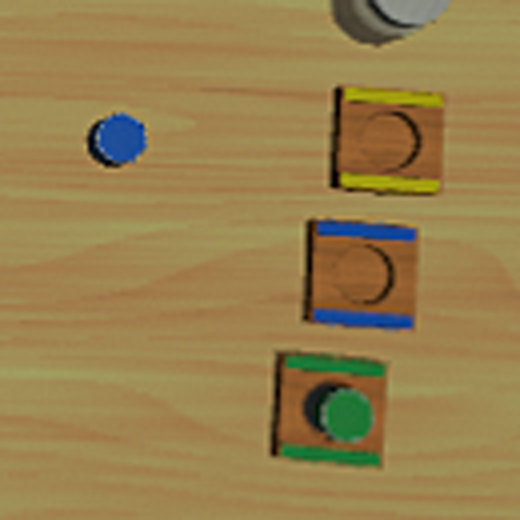

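The crops confirm the ring at top px (217.5,241), side px (202,167), and the tile order in x. Now I'll compute positions.

```bash
python3 - <<'E'
from bench import bot, imaging
from h import *
np.set_printoptions(precision=1,suppress=True)
S=imaging.calibration("side");T=imaging.calibration("top")
s=cv2.imread("pics/side0.png")[:,:,::-1].copy();t=cv2.imread("pics/top0.png")[:,:,::-1].copy()
st=bot.state();R=Rr.from_rotvec(st["tcp_rot"]).as_matrix();print(R)
print("block top-view",onz(T,[[320,204.2]],44), "side",onz(S,[[265.3,258.8]],38))
print("tile blue top",onz(T,[[380.95,238.4]],18),"side",onz(S,[[246.05,342.6]],18))
print("strips top",onz(T,[[381.2,227.46],[380.69,249.37]],18))
print("tile yellow/green", onz(T,[[387.2,204.8],[372.6,272.1]],18))
print("green top",onz(T,[[376.9,273.5]],50))
# gauge
print("gauge cap tri",tri([S,T],[[130+168/4-.4,80+66/4-.4],[85+74/4-.4,160+396/4-.4]]))
print("spot tri",tri([S,T],[[130+290/4-.4,80+348/4-.4],[85+530/4-.4,160+324/4-.4]]))
for z in(60,80,100): print(z,onz(T,[[85+530/4-.4,160+324/4-.4]],z),onz(S,[[130+290/4-.4,80+348/4-.4]],z))
print("stand plate corners top",onz(T,np.array([[92,311],[210,352],[167,460],[45,415]])/4+[84.6,159.6],75))
for nm,px,z in(("bottle",(124+0,138),170),("jar",(391,168),80),("brush",(298,143),40)):print(nm,onz(T,[px],z))
E
```

```text
[[-0.   0.3 -1. ]
 [ 0.  -1.  -0.3]
 [-1.  -0.  -0. ]]
block top-view [[ 576.9 -160.7   44. ]] side [[ 578.3 -157.6   38. ]]
tile blue top [[ 490.4 -331.4   18. ]] side [[ 490.5 -332.6   18. ]]
strips top [[ 520.  -332.2   18. ]
 [ 461.  -330.6   18. ]]
tile yellow/green [[ 582.2 -348.6   18. ]
 [ 399.8 -308.6   18. ]]
green top [[ 400.  -309.7   50. ]]
gauge cap tri (array([429.6, 360.7, 158.2]), [np.float64(0.013523107024363245), np.float64(0.0135231070244807)])
spot tri (array([475.2, 104.1, 111.5]), [np.float64(0.2993825918252152), np.float64(0.299382591825147)])
60 [[473.5 108.8  60. ]] [[478.9 154.4  60. ]]
80 [[474.3 106.9  80. ]] [[477.3 134.9  80. ]]
100 [[475.  105.1 100. ]] [[475.8 115.3 100. ]]
stand plate corners top [[475.4 385.   75. ]
 [451.3 309.5  75. ]
 [383.4 332.3  75. ]
 [409.8 409.8  75. ]]
bottle [[711.6 325.3 170. ]]
jar [[ 673.8 -336.5   80. ]]
brush [[742.  -99.4  40. ]]
```

```bash
cat > d.py <<'E'
import sys
from h import *
from bench import bot
np.set_printoptions(precision=4,suppress=True)
def delta(p,yz=None):
    st=bot.state();R=Rr.from_rotvec(st["tcp_rot"]).as_matrix()
    print("t %.2f"%st["t"],"tcp",st["tool_pos"].round(1),"ydir",R[:,1].round(3),"xdir",R[:,0].round(4),"F",st["contact_force"].round(1),"g",round(st["grip_width"],3),"j",st["joints"].round(2))
    dd=R.T@(np.array(p)-st["tool_pos"])/1000
    print("shift",dd.round(4)); 
    if yz is not None:
        y=np.array([np.cos(np.radians(yz)),np.sin(np.radians(yz)),0])
        a=np.degrees(np.arctan2(y@R[:,2],y@R[:,1])); a=(a+90)%180-90
        print("turn",round(a,2))
    return dd
if __name__=="__main__":
    v=[float(x) for x in sys.argv[1:]]
    delta(v[:3],v[3] if len(v)>3 else None)
E
python3 d.py 577 -160 180
```

```text
t 0.15 tcp [ 174.5 -625.8  230.8] ydir [ 0.268 -0.963 -0.001] xdir [-0.0002  0.0009 -1.    ] F [-0.2  0.2 -0.5] g 1.003 j [-1.35  0.48  1.6   0.    1.07 -0.05]
shift [ 0.0512 -0.3406 -0.5128]
```

Request:
drive_tool(series=[0.01,-0.3406,-0.5128,0,1,0.01,-0.3406,-0.5128,0,1,0.01,-0.3406,-0.5128,0,1,0.01,-0.3406,-0.5128,0,1,0.01,-0.3406,-0.5128,0,1])

```text
t: 0.57
tool_pos: [311.4, -466.8, 227.7]
tcp_rot: [2.077, 0.285, -2.077]
contact_force: [0.7, -1.5, 0.1]
grip_width: 0.999
```

```bash
python3 d.py 577 -160 190
```

```text
t 0.57 tcp [ 311.4 -466.8  227.7] ydir [ 0.268 -0.963 -0.001] xdir [-0.0003  0.0012 -1.    ] F [ 0.7 -1.5  0.1] g 0.999 j [-1.04  0.36  1.81  0.    0.98  0.26]
shift [ 0.038  -0.2243 -0.3381]
```

Request:
drive_tool(series=[0.01,-0.2243,-0.3381,0,1,0.02,-0.2243,-0.3381,0,1,0.02,-0.2243,-0.3381,0,1,0.03,-0.2243,-0.3381,0,1,0.038,-0.2243,-0.3381,0,1])

```text
t: 0.98
tool_pos: [447.5, -309.5, 214.1]
tcp_rot: [2.077, 0.284, -2.076]
contact_force: [1.0, -1.1, 0.3]
grip_width: 0.999
```

```bash
python3 d.py 577 -160 180
```

```text
t 0.98 tcp [ 447.5 -309.5  214.1] ydir [ 0.268 -0.963 -0.001] xdir [ 0.0002  0.0008 -1.    ] F [ 1.  -1.1  0.3] g 0.999 j [-0.66  0.35  1.86  0.    0.93  0.64]
shift [ 0.0343 -0.1094 -0.1648]
```

Request:
drive_tool(series=[0.0343,-0.1094,-0.1648,0,1,0.0343,-0.1094,-0.1648,0,1,0.0343,-0.1094,-0.1648,0,1,0.0343,-0.1094,-0.1648,0,1,0.0343,-0.1094,-0.1648,0,1])

```text
t: 1.4
tool_pos: [578.3, -157.6, 179.4]
tcp_rot: [2.077, 0.285, -2.076]
contact_force: [1.1, 0.3, -0.2]
grip_width: 1.0
```

```bash
python3 - <<'E'
from h import *
from bench import bot,imaging
import d
c=imaging.calibration("wrist");im=imaging.capture("wrist");cv2.imwrite("pics/w1.png",im[:,:,::-1])
[print(b) for b in blobs(im,(105,120,40),(130,255,255))[1]]
print(proj(c,[[577,-160,44],[577,-160,0]]))
d.delta([577,-160,60])
R,t,o=cam(c);print(o)
E
```

```text
([228, 0, 19, 3, 37], [237.41, 0.57])
([238, 161, 31, 30, 713], [252.53, 176.0])
([377, 255, 37, 15, 176], [397.93, 262.47])
([343, 296, 8, 5, 31], [346.55, 297.81])
[[254.8902 181.0794]
 [254.572  170.2005]]
t 1.45 tcp [ 581.4 -153.7  178.4] ydir [ 0.27  -0.963 -0.002] xdir [ 0.0011  0.0024 -1.    ] F [ 1.9  7.3 -1.8] g 0.999 j [-0.31  0.47  1.77  0.    0.91  0.99]
shift [0.1184 0.0051 0.0061]
[ 649.1679 -137.4239  322.5978]
```

View pics/w1.png

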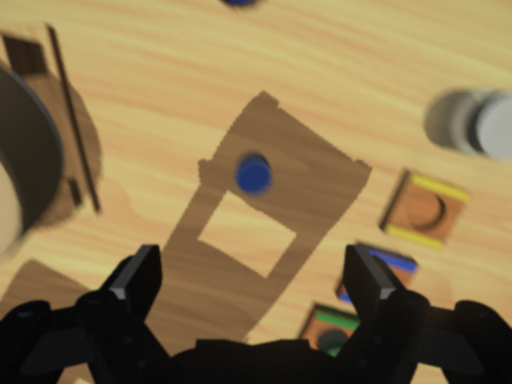

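Wrist view: block top at about (253,175), with the arm still settling. I'll descend part-way and measure again at rest.

Request:
drive_tool(series=[0.03,0.005,0.006,0,1,0.06,0.005,0.006,0,1,0.078,0.005,0.006,0,1,0.078,0.005,0.006,0,1,0.078,0.005,0.006,0,1])

```text
t: 1.87
tool_pos: [576.4, -159.8, 99.9]
tcp_rot: [2.076, 0.289, -2.077]
contact_force: [-0.3, 0.3, -0.3]
grip_width: 1.0
```

```bash
python3 - <<'E'
from h import *
from bench import bot,imaging
import d
c=imaging.calibration("wrist");im=imaging.capture("wrist");cv2.imwrite("pics/w2.png",im[:,:,::-1])
m,b=blobs(im,(105,120,40),(130,255,255));print(b)
m,b=blobs(im,(105,120,90),(130,255,255));print(b)
d.delta([577,-160,60])
for z in (44,):
  print(onz(c,[q[1] for q in b],z), proj(c,[[577,-160,44]]))
E
```

```text
[([237, 180, 37, 11, 102], [254.56, 183.34]), ([233, 188, 44, 41, 1459], [254.43, 207.97]), ([416, 362, 15, 10, 103], [422.72, 366.23])]
[([233, 188, 44, 41, 1459], [254.43, 207.97]), ([417, 363, 14, 9, 83], [423.05, 366.78])]
t 1.92 tcp [ 577.3 -160.2  101. ] ydir [ 0.27  -0.963 -0.002] xdir [ 0.0012  0.0024 -1.    ] F [0.2 0.  0.7] g 1.001 j [-0.32  0.57  1.83  0.    0.75  0.97]
shift [ 0.041  -0.0002  0.0003]
[[ 577.4676 -160.486    44.    ]
 [ 481.117  -332.0378   44.    ]] [[253.5529 208.4109]]
```

View pics/w2.png

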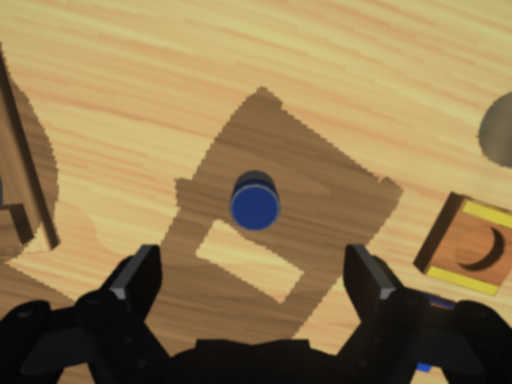

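Block top at (254,208), which gives (577.4,-160.5), so it is centred. Descend and grip.

Request:
drive_tool(series=[0.04,0,0,0,1,0.07,0,0,0,1,0.085,0,0,0,1,0.085,0,0,0,1,0.085,0,0,0,1], force=40)

```text
t: 2.33
tool_pos: [577.9, -160.3, 17.1]
tcp_rot: [2.079, 0.287, -2.074]
contact_force: [0.1, 0.3, -0.1]
grip_width: 0.998
```

```bash
python3 d.py 577.4 -160.5 16
```

```text
t 2.33 tcp [ 577.9 -160.3   17.1] ydir [ 0.269 -0.963 -0.002] xdir [ 0.0018  0.0022 -1.    ] F [ 0.1  0.3 -0.1] g 0.998 j [-0.32  0.69  1.87  0.    0.58  0.97]
shift [0.0011 0.     0.0006]
```

Request:
drive_tool(series=[0.001,0,0.0005,0,0.2,0.001,0,0.0005,0,0.2,0.001,0,0.0005,0,0.2,0.001,0,0.0005,0,0.2,0.001,0,0.0005,0,0.2], force=40)

```text
t: 2.75
tool_pos: [578.1, -160.6, 17.2]
tcp_rot: [2.08, 0.286, -2.073]
contact_force: [-2.8, 0.4, 11.9]
grip_width: 0.386
```

Request:
drive_tool(series=[0,0,0,0,0.2,0,0,0,0,0.2,-0.03,0,0,0,0.2,-0.06,0,0,0,0.2,-0.06,0,0,0,0.2])

```text
t: 3.17
tool_pos: [580.3, -161.5, 81.7]
tcp_rot: [2.084, 0.283, -2.066]
contact_force: [2.7, -1.3, -1.9]
grip_width: 0.384
```

```bash
python3 d.py 490.5 -332 85
```

```text
t 3.17 tcp [ 580.3 -161.5   81.7] ydir [ 0.269 -0.963  0.003] xdir [ 0.0087 -0.0002 -1.    ] F [ 2.7 -1.3 -1.9] g 0.384 j [-0.32  0.59  1.84  0.    0.7   0.97]
shift [-0.004   0.14    0.1324]
```

Request:
drive_tool(series=[-0.004,0.028,0.0265,0,0.2,-0.004,0.056,0.053,0,0.2,-0.004,0.084,0.0795,0,0.2,-0.004,0.112,0.106,0,0.2,-0.004,0.14,0.1324,0,0.2])

```text
t: 3.58
tool_pos: [489.4, -333.3, 84.8]
tcp_rot: [2.084, 0.284, -2.066]
contact_force: [0.0, 0.3, -2.4]
grip_width: 0.384
```

Request:
drive_tool(series=[0,0,0,0,0.2,0,0,0,0,0.2])

```text
t: 3.75
tool_pos: [488.1, -335.1, 84.5]
tcp_rot: [2.085, 0.281, -2.068]
contact_force: [0.6, 0.3, -2.1]
grip_width: 0.387
```

```bash
python3 - <<'E'
from h import *
from bench import bot,imaging
import d
d.delta([490.5,-332,60])
c=imaging.calibration("wrist");im=imaging.capture("wrist");cv2.imwrite("pics/w3.png",im[:,:,::-1])
s=imaging.capture("side");t=imaging.capture("top")
cv2.imwrite("pics/s3.png",cv2.resize(s[230:380,170:370],None,fx=4,fy=4)[:,:,::-1])
cv2.imwrite("pics/t3.png",cv2.resize(t[170:300,290:420],None,fx=4,fy=4)[:,:,::-1])
for n,i in(("w",im),("s",s),("t",t)):
  print(n,blobs(i,(105,120,60),(130,255,255))[1])
d.delta([490.5,-332,60])
E
```

```text
t 3.75 tcp [ 488.1 -335.1   84.5] ydir [ 0.267 -0.964  0.002] xdir [ 0.0084 -0.0001 -1.    ] F [ 0.6  0.3 -2.1] g 0.387 j [-0.66  0.58  1.86  0.01  0.69  0.64]
shift [ 0.0245 -0.0024 -0.0029]
w [([214, 141, 93, 39, 1091], [259.54, 160.16]), ([191, 219, 32, 18, 297], [206.3, 227.4]), ([214, 229, 77, 37, 774], [251.97, 240.03]), ([217, 247, 72, 62, 3536], [252.07, 277.47])]
s [([312, 215, 22, 26, 443], [322.83, 228.35]), ([238, 324, 7, 14, 48], [240.12, 330.98]), ([229, 330, 8, 31, 120], [232.2, 345.36]), ([260, 346, 5, 9, 32], [262.06, 350.38])]
t [([288, 132, 21, 22, 320], [298.0, 142.28]), ([370, 225, 24, 5, 71], [381.23, 227.41]), ([212, 236, 11, 11, 32], [216.84, 241.25]), ([369, 247, 10, 4, 28], [373.18, 248.82])]
t 3.90 tcp [ 489.6 -332.4   84.6] ydir [ 0.27  -0.963  0.002] xdir [ 0.0084  0.0003 -1.    ] F [ 0.6 -0.5 -1.9] g 0.386 j [-0.65  0.58  1.86  0.01  0.69  0.64]
shift [ 0.0246 -0.0002 -0.0008]
```

View pics/w3.png

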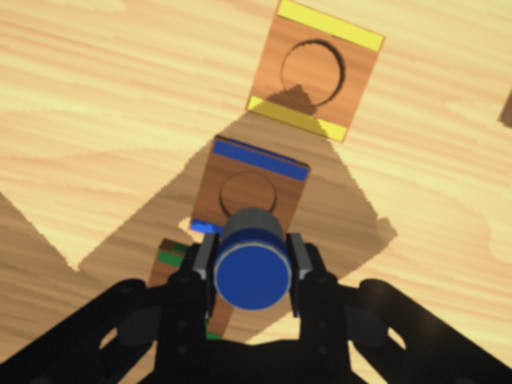

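View pics/s3.png

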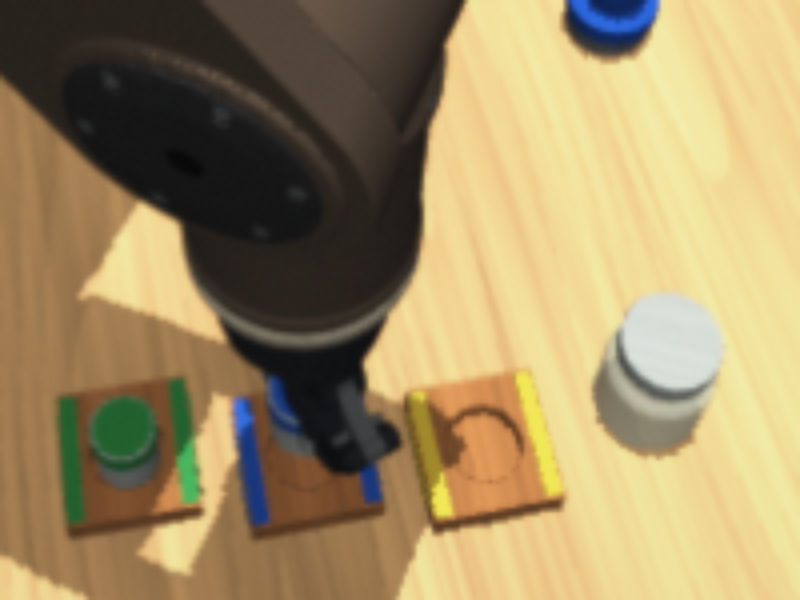

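```bash
python3 - <<'E'
from h import *
from bench import bot,imaging
np.set_printoptions(precision=1,suppress=True)
c=imaging.calibration("wrist")
im=cv2.imread("pics/w3.png")[:,:,::-1].copy()
print("pocket rim guess",onz(c,[[248,197]],18))
print("far strip corners",onz(c,[[219,137],[309,165],[213,152],[305,180]],18))
print("block top",onz(c,[[252.5,275.5]],111.5), proj(c,[[490.5,-332,18],[490.5,-332,111.5]]))
print("yellow strips/centre",onz(c,[[283,2],[384,38],[247,104],[343,141]],18).mean(0))
E
```

```text
pocket rim guess [[ 494.2 -327.8   18. ]]
far strip corners [[ 529.6 -297.8   18. ]
 [ 527.8 -362.    18. ]
 [ 518.7 -296.3   18. ]
 [ 516.9 -362.7   18. ]]
block top [[ 489.9 -332.   111.5]] [[252.3 203.3]
 [252.9 274.3]]
yellow strips/centre [ 585.2 -346.4   18. ]
```

```bash
python3 - <<'E'
from h import *
from bench import bot,imaging
import d
np.set_printoptions(precision=1,suppress=True)
d.delta([490.5,-332,60])
c=imaging.calibration("wrist");im=imaging.capture("wrist");cv2.imwrite("pics/w4.png",cv2.resize(im[120:330,150:400],None,fx=3,fy=2.8)[:,:,::-1])
d.delta([490.5,-332,60])
m,b=blobs(im,(20,150,60),(35,255,255),60);print(b);
ys=[q[1] for q in b if q[0][4]>150]
print(onz(c,ys,18),onz(c,ys,18).mean(0))
m,b=blobs(im,(105,120,40),(130,255,255),60);print(b)
print(onz(c,[q[1] for q in b],18))
E
```

```text
t 3.90 tcp [ 489.6 -332.4   84.6] ydir [ 0.3 -1.   0. ] xdir [ 0.  0. -1.] F [ 0.6 -0.5 -1.9] g 0.386 j [-0.7  0.6  1.9  0.   0.7  0.6]
shift [ 0. -0. -0.]
t 3.95 tcp [ 489.9 -332.2   84.6] ydir [ 0.3 -1.   0. ] xdir [ 0.  0. -1.] F [-0.   0.1 -2.1] g 0.382 j [-0.7  0.6  1.9  0.   0.7  0.6]
shift [ 0. -0. -0.]
[([282, 3, 106, 53, 1810], [333.82, 29.58]), ([252, 99, 99, 46, 1489], [300.83, 122.41])]
[[ 612.7 -349.7   18. ]
 [ 553.6 -347.6   18. ]] [ 583.1 -348.7   18. ]
[([218, 144, 93, 40, 1081], [263.38, 163.68]), ([195, 222, 28, 17, 234], [207.49, 229.03]), ([213, 229, 79, 37, 865], [251.94, 241.07]), ([217, 247, 72, 62, 3538], [252.06, 277.48])]
[[ 520.1 -331.5   18. ]
 [ 462.6 -305.9   18. ]
 [ 462.1 -339.7   18. ]
 [ 432.6 -348.1   18. ]]
```

View pics/w4.png

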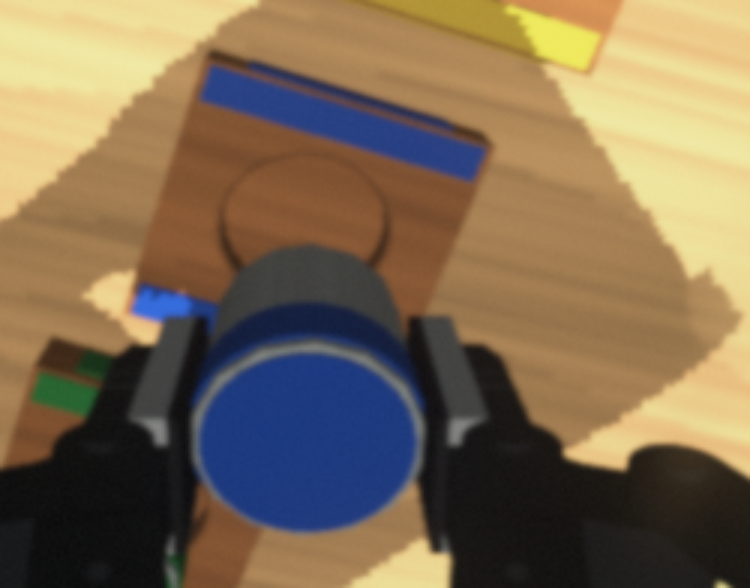

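Request:
drive_tool(series=[0.02,-0.0005,-0.0005,0,0.2,0.038,-0.0005,-0.0005,0,0.2,0.05,-0.0005,-0.0005,0,0.2,0.058,-0.0005,-0.0005,0,0.2,0.058,-0.0005,-0.0005,0,0.2])

```text
t: 4.37
tool_pos: [490.3, -330.3, 25.1]
tcp_rot: [2.081, 0.288, -2.067]
contact_force: [-0.1, 0.6, -2.2]
grip_width: 0.384
```

```bash
python3 d.py 490.5 -331.5 23.2
```

```text
t 4.37 tcp [ 490.3 -330.3   25.1] ydir [ 0.272 -0.962  0.   ] xdir [ 0.0065  0.0018 -1.    ] F [-0.1  0.6 -2.2] g 0.384 j [-0.65  0.67  1.89  0.01  0.58  0.64]
shift [0.0019 0.0012 0.0001]
```

Request:
drive_tool(series=[0.001,0.001,0,0,0.2,0.002,0.001,0,0,0.2,0.002,0.001,0,0,0.2,0.002,0.001,0,0,0.2])

```text
t: 4.7
tool_pos: [490.9, -331.6, 23.7]
tcp_rot: [2.082, 0.288, -2.067]
contact_force: [-0.2, -0.7, -1.9]
grip_width: 0.382
```

Request:
drive_tool(series=[0.001,0,0,0,0.2,0.001,0,0,0,0.2,0.001,0,0,0,0.2])

```text
t: 4.95
tool_pos: [491.1, -331.7, 23.2]
tcp_rot: [2.082, 0.287, -2.066]
contact_force: [-0.1, 1.4, 6.4]
grip_width: 0.387
```

Floor contact at about the predicted height. Release and rise.

Request:
drive_tool(series=[0,0,0,0,0.55,0,0,0,0,0.8,0,0,0,0,0.8,-0.002,0,0,0,0.8,-0.02,0,0,0,0.8])

```text
t: 5.37
tool_pos: [489.6, -330.8, 41.3]
tcp_rot: [2.081, 0.29, -2.07]
contact_force: [-1.0, -0.0, 0.3]
grip_width: 0.798
```

Request:
drive_tool(series=[-0.03,0,0,0,1,-0.06,0,0,0,1,-0.1,0,0,0,1,-0.13,0,0,0,1,-0.14,0,0,0,1])

```text
t: 5.78
tool_pos: [490.6, -332.4, 186.1]
tcp_rot: [2.083, 0.285, -2.064]
contact_force: [0.3, -1.1, 0.2]
grip_width: 1.003
```

```bash
python3 - <<'E'
from h import *
from bench import bot,imaging
import d
c=imaging.calibration("wrist");im=imaging.capture("wrist");cv2.imwrite("pics/w5.png",im[:,:,::-1])
s=imaging.capture("side");cv2.imwrite("pics/s5.png",cv2.resize(s[230:380,170:370],None,fx=4,fy=4)[:,:,::-1])
m,b=blobs(im,(105,120,60),(130,255,255));print(b)
print(onz(c,[q[1] for q in b],50))
d.delta([430,361,260],90)
E
```

```text
[([229, 132, 62, 26, 482], [259.47, 144.36]), ([212, 165, 60, 45, 1240], [247.58, 186.23])]
[[ 524.2512 -329.7214   50.    ]
 [ 483.8087 -329.9288   50.    ]]
t 5.88 tcp [ 490.  -332.   183.7] ydir [ 0.272 -0.962  0.002] xdir [ 0.0082  0.0005 -1.    ] F [-0.8 -0.9 -0.7] g 0.997 j [-0.65  0.45  1.79  0.01  0.9   0.64]
shift [-0.0765 -0.6832 -0.1311]
turn 15.76
```

View pics/w5.png

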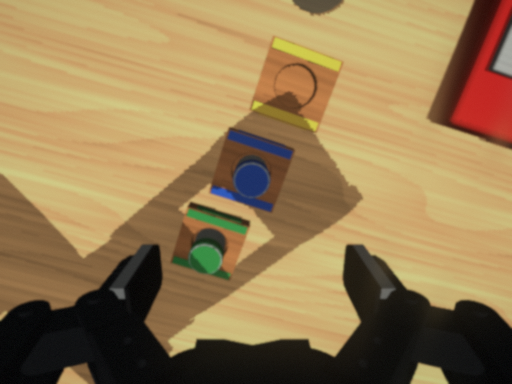

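View pics/s5.png

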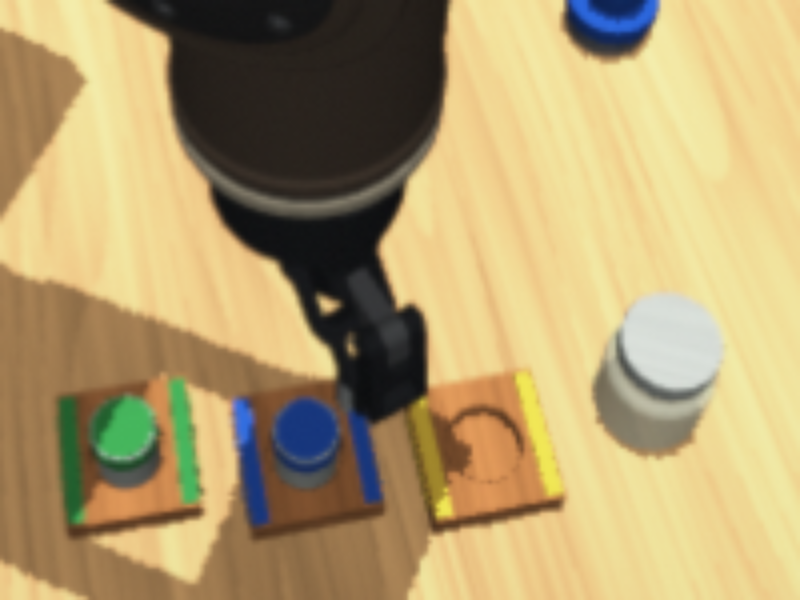

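Block seated, its top level with the green one's (wrist (248,180)). Next: the wheel plane from dots matched between the two views, plus the rest's edges.

```bash
cat > wheel.py <<'E'
from h import *
from bench import imaging
from scipy.optimize import least_squares
np.set_printoptions(precision=3,suppress=True)
S=imaging.calibration("side");T=imaging.calibration("top")
tp=np.array([[441,217],[462,242],[497,233],[513,261],[576,204],[574,266],[577,297],[606,293],[530,324],[512,214],[590,238]])/4+[84.6,159.6]
sp=np.array([[370,253],[351,275],[367,295],[345,316],[410,342],[353,360],[324,374],[333,394],[290,348],[388,299],[382,363]])/4+[129.6,79.6]
P=[];E=[]
for a,b in zip(sp,tp):
    X,e=tri([S,T],[a,b]);P.append(X);E.append(e[0])
P=np.array(P);print(np.c_[P,E])
c=P.mean(0);u,s,vt=np.linalg.svd(P-c);n=vt[2]*np.sign(vt[2][2]);print("free normal",n,"tilt",np.degrees(np.arccos(n[2])),"az",np.degrees(np.arctan2(n[1],n[0])),"s",s)
# tilt 15 fixed
def f(v):
    n=np.array([np.sin(np.radians(15))*np.cos(v[0]),np.sin(np.radians(15))*np.sin(v[0]),np.cos(np.radians(15))]);return (P-c)@n-v[1]
r=least_squares(f,[-2.9,0],loss="soft_l1");print("az fixed15",np.degrees(r.x[0]),"off",r.x[1],"res",f(r.x))
E
python3 wheel.py
python3 - <<'E'
from h import *
from bench import imaging
S=imaging.calibration("side");T=imaging.calibration("top")
q=onz(T,np.array([[388,137],[622,55],[713,315],[482,398]])/4+[84.6,159.6],10);print(q)
for a,b in((0,3),(1,2)):
  v=q[b]-q[a];print(np.degrees(np.arctan2(v[1],v[0])))
print(np.linalg.norm(np.diff(q,axis=0),axis=1))
E
```

```text
[[539.146 158.114 133.602   0.034]
 [524.09  145.656 128.079   0.427]
 [530.487 124.591 128.128   0.06 ]
 [513.768 114.896 121.792   0.082]
 [549.422  77.269 127.03    0.14 ]
 [511.871  77.706 118.592   0.063]
 [492.602  75.649 112.202   0.207]
 [495.391  57.893 111.496   0.343]
 [475.19  104.066 111.469   0.299]
 [542.505 115.64  130.363   0.235]
 [529.128  68.326 121.425   0.051]]
free normal [-0.249 -0.104  0.963] tilt 15.648999678477301 az -157.36901750146654 s [111.312  67.314   1.311]
az fixed15 -156.22443697428042 off -0.0009327154731618142 res [ 0.252 -0.216  0.514 -0.635 -0.094  0.604 -0.79  -0.279 -0.338  0.761
  0.232]
[[596.87883204 215.70187737  10.        ]
 [658.59668075  56.42887567  10.        ]
 [481.01049616 -11.44149381  10.        ]
 [420.87772876 144.02194193  10.        ]]
-157.8404161065984
-159.0840081768793
[170.81271006 190.11375544 166.68782069]
```

```bash
python3 d.py 460 50 250 -68
```

```text
t 5.88 tcp [ 490.  -332.   183.7] ydir [ 0.272 -0.962  0.002] xdir [ 0.0082  0.0005 -1.    ] F [-0.8 -0.9 -0.7] g 0.997 j [-0.65  0.45  1.79  0.01  0.9   0.64]
shift [-0.0664 -0.3757 -0.0754]
turn -6.24
```

Request:
drive_tool(series=[-0.015,-0.038,-0.01,-1.2,1,-0.03,-0.075,-0.02,-2.5,1,-0.045,-0.112,-0.03,-3.7,1,-0.06,-0.15,-0.04,-5,1,-0.0664,-0.188,-0.05,-6.2,1])

```text
t: 6.3
tool_pos: [486.1, -136.1, 250.3]
tcp_rot: [2.019, 0.39, -2.003]
contact_force: [1.4, 0.6, 1.0]
grip_width: 0.999
```

```bash
python3 d.py 460 50 250 -68
```

```text
t 6.30 tcp [ 486.1 -136.1  250.3] ydir [ 0.375 -0.927  0.002] xdir [ 0.008   0.0006 -1.    ] F [1.4 0.6 1. ] g 0.999 j [-0.34  0.25  1.91  0.    0.98  0.85]
shift [ 0.0002 -0.1823 -0.0455]
turn -0.01
```

Request:
drive_tool(series=[0,-0.038,-0.01,0,1,0,-0.075,-0.02,0,1,0,-0.112,-0.03,0,1,0,-0.15,-0.038,0,1,0,-0.1823,-0.0455,0,1])

```text
t: 6.72
tool_pos: [458.4, 52.1, 248.8]
tcp_rot: [2.017, 0.391, -2.005]
contact_force: [1.0, 0.7, 0.1]
grip_width: 0.995
```

Request:
drive_tool(series=[0,0,0,0,1,0,0,0,0,1,0,0,0,0,1])

```text
t: 6.97
tool_pos: [458.0, 52.0, 247.8]
tcp_rot: [2.014, 0.392, -2.006]
contact_force: [0.7, -0.0, 0.3]
grip_width: 0.996
```

```bash
python3 - <<'E'
from h import *
from bench import bot,imaging
import d
imaging.capture("top")
d.delta([430,361,230],-68)
c=imaging.calibration("wrist");im=imaging.capture("wrist");cv2.imwrite("pics/w6.png",im[:,:,::-1])
c2=imaging.calibration("wrist")
import pickle;pickle.dump((c,im),open("w6.pkl","wb"))
print(c["tvec"]-c2["tvec"])
m,b=blobs(im,(105,90,30),(130,255,255),30);print(b)
print(proj(c,[[475.2,104.1,111.7]]))
d.delta([430,361,230],-68)
E
```

```text
t 7.02 tcp [458.3  51.5 248.1] ydir [ 0.375 -0.927  0.001] xdir [ 0.0046  0.0004 -1.    ] F [ 0.1 -0.2  0.4] g 0.999 j [0.05 0.19 1.99 0.   0.95 1.23]
shift [ 0.0181 -0.2976 -0.0897]
turn 0.0
[-0.0301 -0.2128 -0.0977]
[([190, 127, 30, 28, 213], [204.33, 139.94]), ([491, 251, 21, 14, 135], [501.66, 257.12])]
[[204.9878 141.2293]]
t 7.07 tcp [458.5  51.2 248.3] ydir [ 0.374 -0.927  0.001] xdir [ 0.0049  0.0004 -1.    ] F [ 0.2 -1.3  0.4] g 1.002 j [0.05 0.19 1.99 0.   0.95 1.23]
shift [ 0.0183 -0.298  -0.0894]
turn -0.05
```

View pics/w6.png

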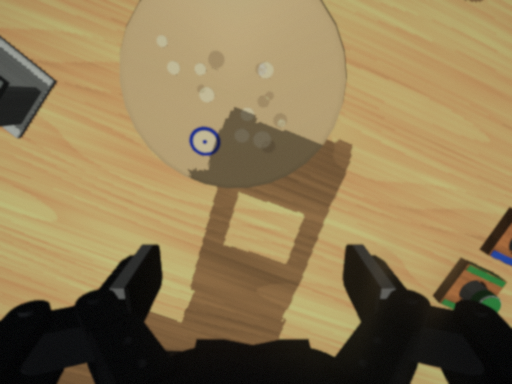

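The ring in the wrist view is at (204.5,141), within 0.7 px of the prediction. I'll refine the plane with three views.

```bash
cat > w3.py <<'E'
from wheel import *
import pickle
c3,im=pickle.load(open("w6.pkl","rb"))
wp=np.array([[162,41],[173,68],[200,69],[207,94],[265,69],[247,113.5],[241.5,135.5],[262.5,140],[204.6,141],[217,59],[266,99]],float)
P=[];
for a,b,w in zip(sp,tp,wp):
    X,e=tri([S,T,c3],[a,b,w]);P.append(X);print(X,np.round(e,2), proj(c3,X)[0]-w)
P=np.array(P);c=P.mean(0);n=np.linalg.svd(P-c)[2][2];n*=np.sign(n[2]);print(n,np.degrees(np.arccos(n[2])),np.degrees(np.arctan2(n[1],n[0])))
r=least_squares(f,[-2.9,0],loss="soft_l1");print("az15",np.degrees(r.x[0]),r.x[1],f(r.x))
E
python3 w3.py | tail -14
```

```text
[539.036 158.24  133.541] [0.1  0.19 0.28] [ 0.299 -0.223]
[523.858 145.717 128.109] [0.19 0.67 0.48] [ 0.344 -0.512]
[530.573 125.18  127.626] [0.08 0.54 0.57] [0.651 0.383]
[514.012 114.92  121.683] [0.32 0.16 0.48] [-0.251  0.532]
[549.66   77.588 126.677] [0.31 0.33 0.48] [0.117 0.624]
[511.95   78.004 118.222] [0.04 0.3  0.27] [0.213 0.236]
[492.48   75.638 112.283] [0.09 0.33 0.24] [ 0.136 -0.241]
[495.424  57.334 112.204] [0.44 0.58 0.5 ] [-0.557 -0.081]
[475.19  104.309 111.225] [0.28 0.39 0.22] [0.24 0.08]
[542.491 115.524 130.47 ] [0.23 0.26 0.11] [-0.13  -0.065]
[529.11   68.14  121.656] [0.07 0.18 0.16] [-0.177 -0.072]
[-0.247 -0.101  0.964] 15.467397875154752 -157.7177841778581
az15 -156.22443697428042 -0.0009327154731618142 [ 0.252 -0.216  0.514 -0.635 -0.094  0.604 -0.79  -0.279 -0.338  0.761
  0.232]
```

Request:
drive_tool(series=[0,-0.039,-0.0112,0,1,0,-0.078,-0.0224,0,1,0,-0.117,-0.0336,0,1,0,-0.156,-0.0448,0,1,0.0,-0.185,-0.056,0,1])

```text
t: 7.48
tool_pos: [441.1, 245.0, 248.1]
tcp_rot: [2.018, 0.388, -2.008]
contact_force: [0.9, -1.0, 0.2]
grip_width: 0.997
```

```bash
python3 d.py 429.5 361 215 -68
```

```text
t 7.48 tcp [441.1 245.  248.1] ydir [ 0.372 -0.928  0.001] xdir [ 0.0048  0.0006 -1.    ] F [ 0.9 -1.   0.2] g 0.997 j [ 0.45  0.26  1.91 -0.    0.97  1.64]
shift [ 0.0331 -0.112  -0.0322]
turn -0.15
```

Request:
drive_tool(series=[0.01,-0.035,-0.01,0,1,0.02,-0.07,-0.02,0,1,0.0331,-0.1,-0.028,0,1,0.0331,-0.112,-0.0322,0,1,0.0331,-0.112,-0.0322,0,1])

```text
t: 7.9
tool_pos: [429.8, 362.4, 213.9]
tcp_rot: [2.016, 0.389, -2.008]
contact_force: [-0.3, 0.1, -0.1]
grip_width: 0.996
```

Request:
drive_tool(series=[0,0,0,0,1,0,0,0,0,1,0,0,0,0,1])

```text
t: 8.15
tool_pos: [430.4, 361.0, 214.2]
tcp_rot: [2.017, 0.387, -2.009]
contact_force: [-0.2, -0.6, 0.3]
grip_width: 1.001
```

```bash
python3 - <<'E'
from h import *
from bench import bot,imaging
import d
d.delta([429.6,360.7,215],-68)
c=imaging.calibration("wrist");im=imaging.capture("wrist");cv2.imwrite("pics/w7.png",im[:,:,::-1])
print(proj(c,[[429.6,360.7,159]]))
d.delta([429.6,360.7,100],-68)
E
```

```text
t 8.15 tcp [430.4 361.  214.2] ydir [ 0.371 -0.928  0.001] xdir [ 0.004   0.0001 -1.    ] F [-0.2 -0.6  0.3] g 1.001 j [ 0.65  0.37  1.82 -0.    0.94  1.84]
shift [-0.0008 -0.      0.0009]
turn -0.2
[[252.6636 211.0087]]
t 8.20 tcp [430.4 361.1 214.3] ydir [ 0.371 -0.928  0.001] xdir [ 0.0042  0.0003 -1.    ] F [0.4 0.1 0.4] g 0.997 j [ 0.65  0.37  1.82 -0.    0.94  1.84]
shift [ 0.1143 -0.      0.0013]
turn -0.2
```

View pics/w7.png

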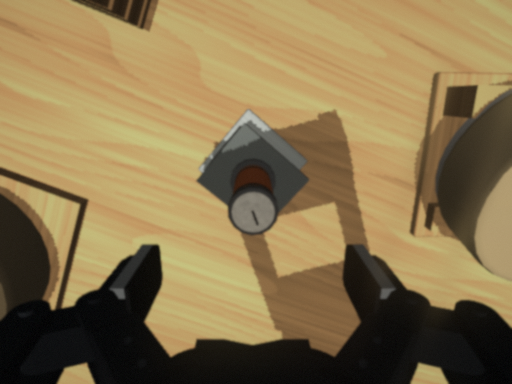

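Dial cap at (253,211), exactly as predicted. Descend and grip.

Request:
drive_tool(series=[0.035,0,0.001,0,1,0.07,0,0.001,0,1,0.1,0,0.001,0,1,0.114,0,0.001,0,1,0.114,0,0.001,0,1])

```text
t: 8.62
tool_pos: [428.7, 358.7, 97.7]
tcp_rot: [2.013, 0.384, -2.013]
contact_force: [-0.8, -1.3, -0.0]
grip_width: 0.995
```

Request:
drive_tool(series=[0,0,0,0,0.2,0,0,0,0,0.2,0,0,0,0,0.2,0,0,0,0,0.2,0,0,0,0,0.2], force=25)

```text
t: 9.03
tool_pos: [429.4, 359.2, 98.9]
tcp_rot: [2.015, 0.385, -2.011]
contact_force: [-1.4, -1.6, 9.5]
grip_width: 0.367
```

```bash
python3 d.py 429.6 360.7 130 -67.7
```

```text
t 9.03 tcp [429.4 359.2  98.9] ydir [ 0.37  -0.929  0.002] xdir [ 0.0021 -0.0012 -1.    ] F [-1.4 -1.6  9.5] g 0.367 j [ 0.64  0.53  1.92 -0.    0.69  1.84]
shift [-0.0311 -0.0013 -0.0008]
turn -0.58
```

Request:
drive_tool(series=[-0.01,0,0,0,0.2,-0.02,0,0,0,0.2,-0.028,0,0,0,0.2,-0.028,0,0,0,0.2,-0.028,0,0,0,0.2])

```text
t: 9.45
tool_pos: [429.7, 359.6, 127.8]
tcp_rot: [2.017, 0.386, -2.01]
contact_force: [0.1, 0.2, -2.2]
grip_width: 0.368
```

```bash
python3 - <<'E'
from h import *
from bench import bot,imaging
import d
d.delta([429.6,360.7,127],-67.7)
c=imaging.calibration("wrist");im=imaging.capture("wrist");cv2.imwrite("pics/w8.png",im[:,:,::-1])
s=imaging.capture("side");cv2.imwrite("pics/s8.png",cv2.resize(s[60:180,110:250],None,fx=5,fy=5,interpolation=cv2.INTER_CUBIC)[:,:,::-1])
s=imaging.capture("top");cv2.imwrite("pics/t8.png",cv2.resize(s[190:310,60:200],None,fx=5,fy=5,interpolation=cv2.INTER_CUBIC)[:,:,::-1])
d.delta([429.6,360.7,127],-67.7)
E
```

```text
t 9.45 tcp [429.7 359.6 127.8] ydir [ 0.37  -0.929  0.001] xdir [ 0.0035 -0.0002 -1.    ] F [ 0.1  0.2 -2.2] g 0.368 j [ 0.64  0.48  1.9  -0.    0.75  1.84]
shift [ 0.0008 -0.0011 -0.0003]
turn -0.57
t 9.60 tcp [429.1 359.1 126.6] ydir [ 0.37  -0.929  0.002] xdir [ 0.0017 -0.0015 -1.    ] F [-0.1 -0.1 -2.7] g 0.37 j [ 0.64  0.49  1.9  -0.    0.75  1.84]
shift [-0.0004 -0.0013 -0.0011]
turn -0.57
```

View pics/w8.png

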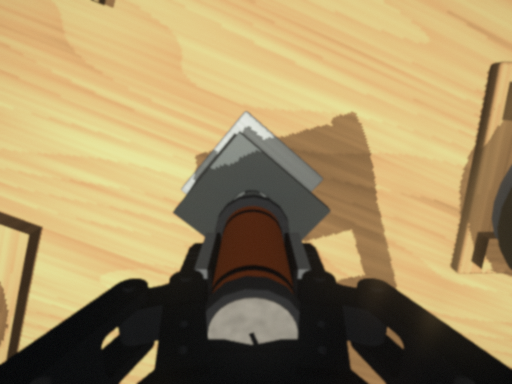

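View pics/s8.png

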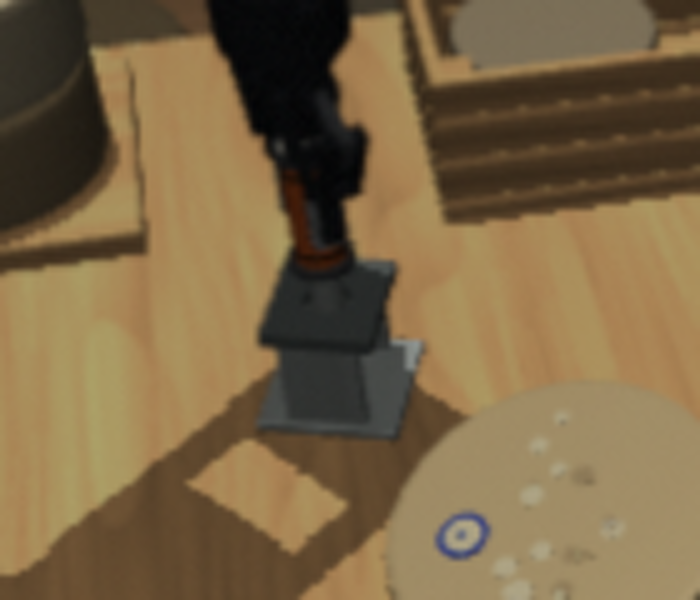

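View pics/t8.png

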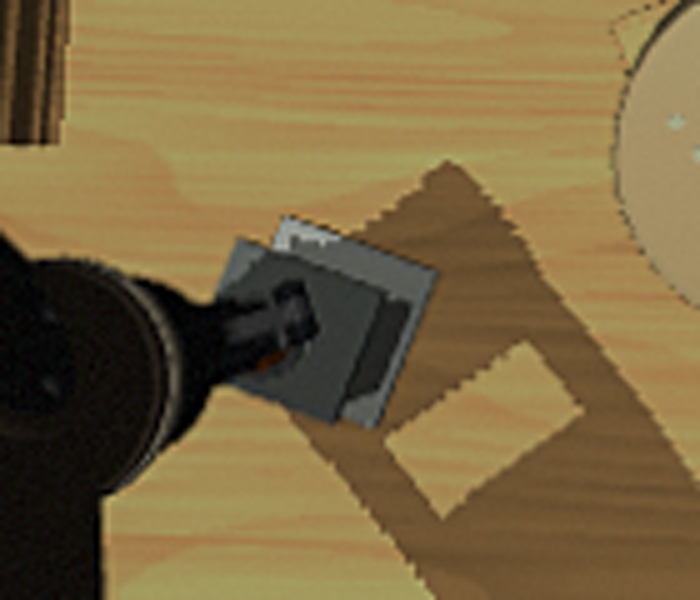

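The gauge is lifted 28 mm with the nose still in the hole. The moves can't tilt the tool, so I'll pivot the gauge about the jaw axis against the hole edge.

Request:
drive_tool(series=[0,-0.001,0.003,-0.6,0.2,0,-0.001,0.006,-0.6,0.2,0,-0.001,0.009,-0.6,0.2,0,-0.001,0.012,-0.6,0.2,0,-0.001,0.012,-0.6,0.2], force=20)

```text
t: 10.02
tool_pos: [417.4, 355.6, 126.7]
tcp_rot: [2.009, 0.395, -2.005]
contact_force: [1.6, 1.1, -0.3]
grip_width: 0.371
```

```bash
python3 - <<'E'
from h import *
from bench import bot,imaging
import d
d.delta([429.6,360.7,127],-67.7)
im=imaging.capture("wrist");cv2.imwrite("pics/w9.png",im[:,:,::-1])
d.delta([429.6,360.7,127],-67.7)
E
```

```text
t 10.02 tcp [417.4 355.6 126.7] ydir [ 0.38  -0.925  0.002] xdir [ 0.0022 -0.0012 -1.    ] F [ 1.6  1.1 -0.3] g 0.371 j [ 0.65  0.47  1.93 -0.    0.74  1.84]
shift [-0.0002 -0.0001 -0.0133]
turn 0.03
t 10.07 tcp [417.4 355.6 126.7] ydir [ 0.38  -0.925  0.002] xdir [ 0.0019 -0.0014 -1.    ] F [ 2.7  1.4 -0.2] g 0.369 j [ 0.65  0.47  1.93 -0.    0.74  1.84]
shift [-0.0003 -0.0001 -0.0132]
turn 0.03
```

View pics/w9.png

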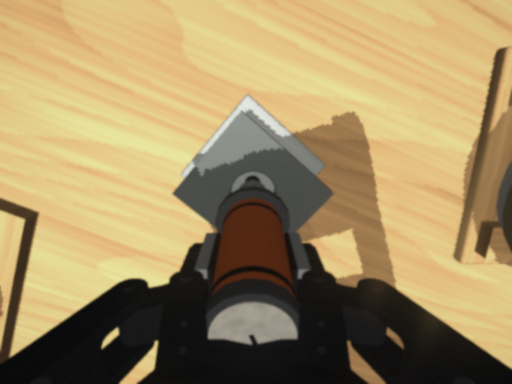

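Request:
drive_tool(series=[0,0,0.003,0,0.2,0,0,0.006,0,0.2,0,0,0.009,0,0.2,0,0,0.0105,0,0.2,0,0,0.0105,0,0.2])

```text
t: 10.48
tool_pos: [407.7, 351.6, 126.8]
tcp_rot: [2.009, 0.395, -2.005]
contact_force: [3.3, 1.3, -0.6]
grip_width: 0.368
```

```bash
python3 d.py 429.6 360.7 127 -67.7
```

```text
t 10.48 tcp [407.7 351.6 126.8] ydir [ 0.38  -0.925  0.002] xdir [ 0.0023 -0.0012 -1.    ] F [ 3.3  1.3 -0.6] g 0.368 j [ 0.66  0.46  1.95 -0.    0.73  1.84]
shift [-0.0002 -0.0001 -0.0237]
turn 0.04
```

Request:
drive_tool(series=[0,0,0,0,0.2,-0.015,0,0,0,0.2,-0.035,0,0,0,0.2,-0.06,0,0,0,0.2,-0.085,0,0,0,0.2], force=60)

```text
t: 10.9
tool_pos: [406.3, 350.9, 212.0]
tcp_rot: [2.005, 0.393, -2.008]
contact_force: [0.4, -0.1, -1.8]
grip_width: 0.362
```

Request:
drive_tool(series=[-0.02,0,0,0,0.2,-0.02,0,0,0,0.2,-0.02,0,0,0,0.2,-0.02,0,0,0,0.2])

```text
t: 11.23
tool_pos: [405.5, 350.4, 231.1]
tcp_rot: [2.003, 0.392, -2.009]
contact_force: [-0.0, 0.5, -0.8]
grip_width: 0.363
```

```bash
python3 - <<'E'
from h import *
from bench import bot,imaging
import d
imaging.capture("top")
d.delta([450,95,260],-67.7)
c=imaging.calibration("wrist");im=imaging.capture("wrist");cv2.imwrite("pics/w10.png",im[:,:,::-1])
import pickle
s=imaging.capture("side");cv2.imwrite("pics/s10.png",cv2.resize(s[30:180,110:270],None,fx=5,fy=4,interpolation=cv2.INTER_CUBIC)[:,:,::-1])
s2=imaging.capture("top");cv2.imwrite("pics/t10.png",cv2.resize(s2[190:310,60:200],None,fx=5,fy=5,interpolation=cv2.INTER_CUBIC)[:,:,::-1])
pickle.dump((c,im,s,s2),open("w10.pkl","wb"))
d.delta([450,95,260],-67.7)
E
```

```text
t 11.28 tcp [405.5 350.4 230.8] ydir [ 0.38  -0.925  0.003] xdir [-0.0025 -0.0045 -1.    ] F [ 0.2  1.2 -2.2] g 0.36 j [ 0.66  0.32  1.85 -0.    0.97  1.84]
shift [-0.0281  0.2532  0.0559]
turn 0.03
t 11.43 tcp [405.8 350.6 231. ] ydir [ 0.38  -0.925  0.003] xdir [-0.0022 -0.0043 -1.    ] F [ 1.2  0.1 -1.4] g 0.361 j [ 0.66  0.32  1.85 -0.    0.97  1.84]
shift [-0.028   0.2533  0.0563]
turn 0.03
```

View pics/w10.png

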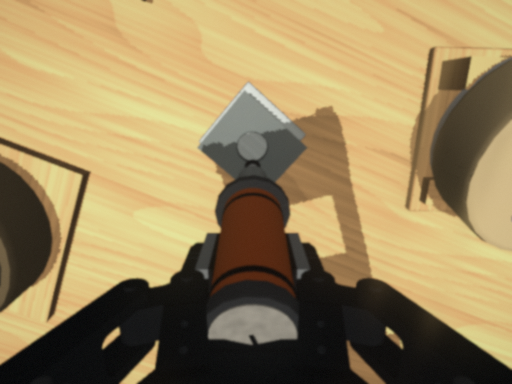

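View pics/s10.png

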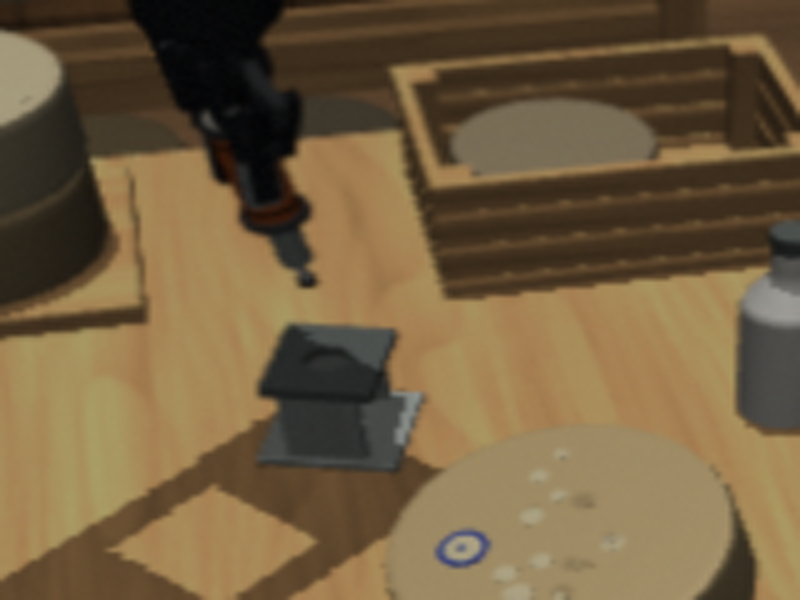

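View pics/t10.png

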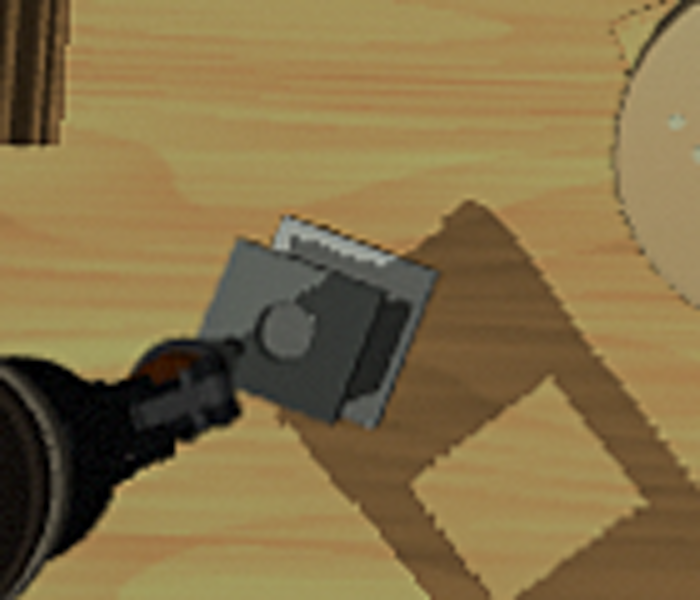

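Gauge clear of the stand and tilted, with the foot at side (171,99), wrist about (252,168). Now measure the tilt.

```bash
python3 - <<'E'
import pickle,cv2
c,im,s,t=pickle.load(open("w10.pkl","rb"))
cv2.imwrite("pics/w10z.png",cv2.resize(im[130:350,190:320],None,fx=4.5,fy=2.7,interpolation=cv2.INTER_CUBIC)[:,:,::-1])
cv2.imwrite("pics/t10z.png",cv2.resize(t[235:275,80:130],None,fx=12,fy=12,interpolation=cv2.INTER_CUBIC)[:,:,::-1])
cv2.imwrite("pics/s10z.png",cv2.resize(s[55:110,145:185],None,fx=10,fy=10,interpolation=cv2.INTER_CUBIC)[:,:,::-1])
E
```

```text
(no output)
```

View pics/w10z.png

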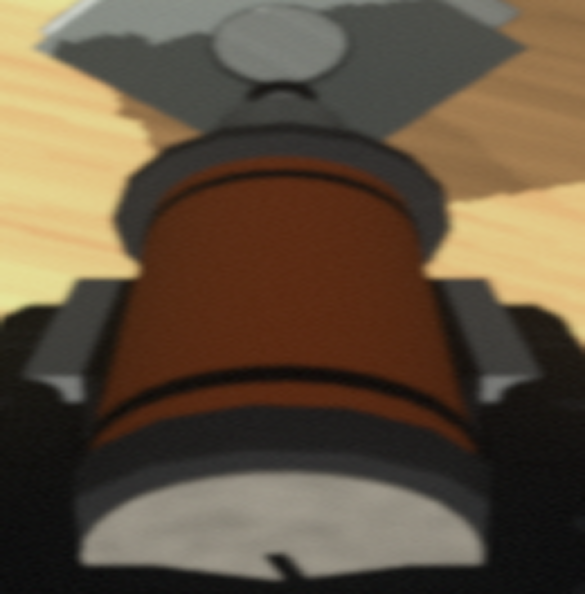

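View pics/t10z.png

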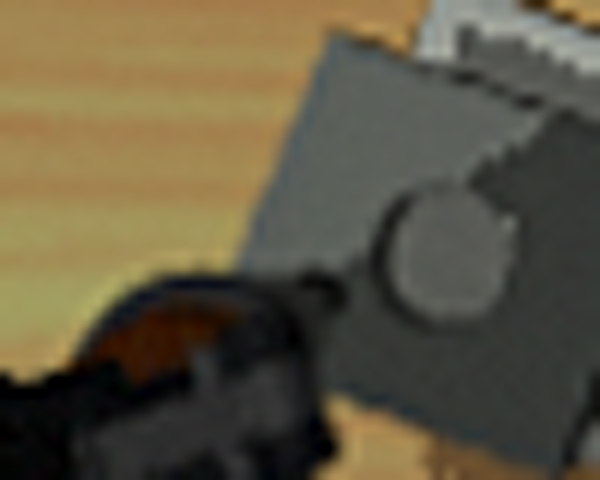

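View pics/s10z.png

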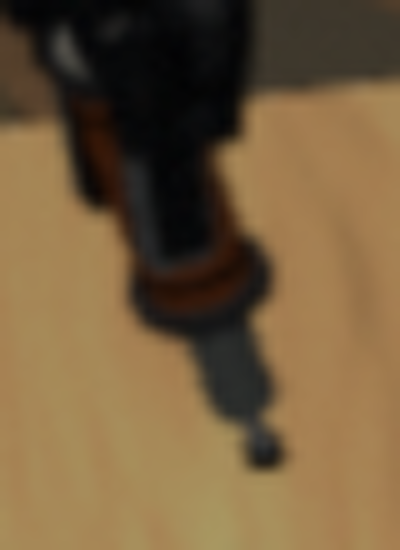

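```bash
cat > tilt.py <<'E'
from h import *
from bench import imaging,bot
from scipy.optimize import least_squares
import pickle
np.set_printoptions(precision=3,suppress=True)
S=imaging.calibration("side");T=imaging.calibration("top")
c,im,s,t=pickle.load(open("w10.pkl","rb"))
st=bot.state();p=st["tool_pos"];R=Rr.from_rotvec(st["tcp_rot"]).as_matrix()
def model(v):
    fx,fy,fz,th,ph=v
    n=R@np.array([-np.cos(th)*np.cos(ph),np.sin(ph),np.sin(th)*np.cos(ph)])   # foot->dial, tool frame
    F=p+R@np.array([fx,fy,fz]); v_=-R[:,2]; v_=v_-n*(v_@n); v_/=np.linalg.norm(v_)
    return F,n,v_
def res(v,full=False):
    F,n,w=model(v)
    r=[]
    r+=list((proj(S,F+n*2)[0]-[171.05,99.55])/1)
    r+=list((proj(T,F+n*2)[0]-[106.6,258.9])/1)
    r+=list((proj(c,F+146*n+17.5*w)[0]-[252.3,304.]))
    fl=max((proj(c,F+62*n+21*w)[0],proj(c,F+68*n+21*w)[0]),key=lambda q:-q[1])
    r+=list(fl-[252.4,176.3])
    r+=[min(proj(c,F+6*w)[0][1],proj(c,F+3*n+6*w)[0][1])-160.4]
    r+=[proj(c,F+68*n)[0][1]-209.6]
    return np.array(r)
r=least_squares(res,[80,0,-25,.26,0],loss="soft_l1")
print("foot in tool",r.x[:3],"tilt deg",np.degrees(r.x[3:]),"res",r.fun if 0 else res(r.x))
F,n,w=model(r.x);print("F",F,"n",n,"tilt",np.degrees(np.arccos(n[2])),"az",np.degrees(np.arctan2(n[1],n[0])))
print("axis point at foot+103:",r.x[:3]+103*R.T@n)
np.save("fit.npy",r.x)
E
python3 tilt.py
```

```text
foot in tool [ 84.96    0.157 -22.948] tilt deg [10.978 -0.223] res [ 0.052  0.024 -0.947  0.68  -0.085 -0.303  0.363  0.085 -1.622  5.757]
F [426.877 358.78  145.924] n [-0.175 -0.065  0.982] tilt 10.776254555489244 az -159.80491028678682
axis point at foot+103: [-16.154  -0.244  -3.334]
```

```bash
sed -i '/209.6\]/d' tilt.py; cat >> tilt.py <<'E'
for k in (2,22,62,68,138,146): print(k,(proj(S,F+k*n)[0]-[144.55,54.55])*10,(proj(T,F+k*n)[0]-[79.54,234.54])*12,"wrist z",(proj(c,F+k*n)[0]-[189.6,129.7])*[4.5,2.7])
E
python3 tilt.py
```

```text
foot in tool [ 83.888   0.27  -22.332] tilt deg [10.417 -0.27 ] res [-0.16  -0.191 -1.     0.944 -0.106 -0.139  0.479  0.506 -0.542]
F [426.352 358.446 146.998] n [-0.167 -0.06   0.984] tilt 10.217804611304855 az -160.18449942446097
axis point at foot+103: [-17.413  -0.216  -3.709]
2 [263.396 448.089] [312.722 303.642] wrist z [285.505 104.635]
22 [242.919 395.733] [277.599 330.725] wrist z [285.249 136.111]
62 [200.204 286.472] [202.177 388.865] wrist z [284.58  218.045]
68 [193.586 269.535] [190.22 398.08] wrist z [284.455 233.256]
138 [111.947  60.501] [ 36.33  516.635] wrist z [282.109 518.399]
146 [102.067  35.186] [ 16.859 531.629] wrist z [281.661 572.362]
```

```bash
cat > tilt2.py <<'E'
from h import *
from bench import imaging,bot
from scipy.optimize import least_squares
import pickle
np.set_printoptions(precision=3,suppress=True)
S=imaging.calibration("side");T=imaging.calibration("top")
Z=lambda x,y:np.array([x/4.5+189.6,y/2.7+129.7])
def circ(F,n,k,r,N=72):
    a=np.cross(n,[0,1,0.3]);a/=np.linalg.norm(a);b=np.cross(n,a);q=np.linspace(0,2*np.pi,N,endpoint=False)
    return F+k*n+r*(np.cos(q)[:,None]*a+np.sin(q)[:,None]*b)
def fit(c,p,R,obs,side=None,top=None,x0=[84,0,-23,.2,0]):
    def model(v):
        fx,fy,fz,th,ph=v
        n=R@np.array([-np.cos(th)*np.cos(ph),np.sin(ph),np.sin(th)*np.cos(ph)])
        return p+R@np.array([fx,fy,fz]),n
    def res(v):
        F,n=model(v);r=[]
        ft=proj(c,np.r_[circ(F,n,0,6),circ(F,n,3,6)]);r+=[ft[:,1].min()-obs["foot_y"]]
        fl=proj(c,np.r_[circ(F,n,62,21),circ(F,n,68,21)])
        r+=[fl[:,1].min()-obs["fl_y"],fl[:,0].min()-obs["fl_x"][0],fl[:,0].max()-obs["fl_x"][1]]
        cp=proj(c,circ(F,n,146,17.5));r+=[cp[:,1].min()-obs["cap_y"],cp[:,0].min()-obs["cap_x"][0],cp[:,0].max()-obs["cap_x"][1]]
        r+=[proj(c,circ(F,n,138,16))[:,1].min()-obs["caplow_y"]] if "caplow_y" in obs else []
        if side is not None:r+=list(proj(S,F+2*n)[0]-side)
        if top is not None:r+=list(proj(T,F+2*n)[0]-top)
        return np.array(r)
    o=least_squares(res,x0,loss="soft_l1");F,n=model(o.x)
    print("foot tool",o.x[:3],"th,ph",np.degrees(o.x[3:]),"res",res(o.x))
    print("F",F,"n",n,"tilt",np.degrees(np.arccos(n[2])),"az",np.degrees(np.arctan2(n[1],n[0])))
    return F,n
if __name__=="__main__":
    c,im,s,t=pickle.load(open("w10.pkl","rb"))
    st=bot.state();p=st["tool_pos"];R=Rr.from_rotvec(st["tcp_rot"]).as_matrix()
    obs=dict(foot_y=Z(0,82)[1],fl_y=Z(0,124)[1],fl_x=(Z(116,0)[0],Z(450,0)[0]),cap_y=Z(0,470)[1],cap_x=(Z(78,0)[0],Z(487,0)[0]))
    fit(c,p,R,obs); fit(c,p,R,obs,(171.05,99.55),(106.6,258.9))
    Rc=cam(c)[0];print("cam view dir in tool",R.T@Rc[2],"cam o tool",R.T@(cam(c)[2]-p))
E
python3 tilt2.py
```

```text
foot tool [ 95.331  -0.109 -20.946] th,ph [13.388 -0.09 ] res [-1.213  4.416  1.584 -1.588 -0.248 -0.918  0.92 ]
F [424.901 358.221 135.559] n [-0.213 -0.082  0.974] tilt 13.18209675107749 az -158.827798990831
foot tool [ 93.088  -0.533 -22.925] th,ph [13.527  0.122] res [-3.194  2.34   0.765 -1.37  -0.174 -1.645  2.255  0.28   2.215  0.151
  0.534]
F [426.575 359.374 137.794] n [-0.213 -0.087  0.973] tilt 13.31865683824411 az -157.89609243454805
cam view dir in tool [0.957 0.001 0.291] cam o tool [-143.043   -0.523  -73.505]
```

```bash
python3 - <<'E'
import cv2
im=cv2.imread("pics/w8.png")
cv2.imwrite("pics/w8z.png",cv2.resize(im[130:350,190:320],None,fx=4.5,fy=2.7,interpolation=cv2.INTER_CUBIC))
from tilt2 import *
c0=imaging.calibration("wrist");st=bot.state();p=st["tool_pos"];R=Rr.from_rotvec(st["tcp_rot"]).as_matrix()
# predict upright in the tool frame (camera rigid to tool)
for fx,fz in((85.9,0),(85.9,-2)):
    n=-R[:,0];F=p+R@np.array([fx,0,fz])
    g=lambda q:(q-[189.6,129.7])*[4.5,2.7]
    for nm,k,r in(("foot",0,6),("flbot",62,21),("fltop",68,21),("gripbot",68,16),("griptop",138,16),("capbot",138,17.5),("captop",146,17.5)):
        q=g(proj(c0,circ(F,n,k,r)));print(nm,"x",q[:,0].min(),q[:,0].max(),"y",q[:,1].min(),q[:,1].max())
E
```

```text
foot x 249.08085837208836 319.0800397116342 y 157.75276543859957 197.72862926000022
flbot x 122.45023930408873 447.71160654925984 y 173.26939932582036 352.9227336703283
fltop x 117.28050045702358 453.1477614367911 y 182.26326473958954 366.9279575661186
gripbot x 157.2889325348026 413.1416592791157 y 205.67203233653404 346.31477085252095
griptop x 81.84194987484898 493.7357974790734 y 397.05904506351965 602.297442714149
capbot x 62.522370504217164 513.0547645250401 y 386.441490566832 610.9978817399392
captop x 46.291489696158536 530.2955041446656 y 424.4027866689004 660.5163453763683
foot x 249.0114697899619 319.1804317743248 y 150.9707427595657 191.14100087332102
flbot x 121.93962275439124 448.27027509736195 y 164.06617859322708 344.9159311081999
fltop x 116.7341353927834 453.7447183422411 y 172.7783589574313 358.71817818948404
gripbot x 156.87867767893812 413.60254364033 y 196.3491751291029 337.963287897411
griptop x 80.71020494538296 494.98087543707993 y 382.86927441972983 590.567754337761
capbot x 61.279310794074505 514.4111061478804 y 372.12268424667775 599.3706923339697
captop x 44.841369268658624 531.8743700737763 y 409.20177909239976 648.398851043571
```

View pics/w8z.png

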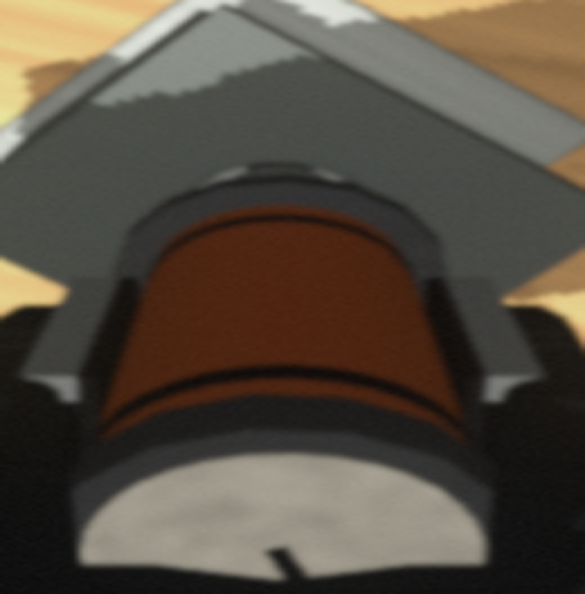

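```bash
cat > tilt3.py <<'E'
from tilt2 import *
def fit3(obs,c,p,R):
    # obs: zoomed y of far edges: foot, flbot, gripbot(68,16), capbot(138,17.5), captop(146,17.5); unknown: foot x,z, theta (in jaw-mid plane)
    def feats(v):
        n=R@np.array([-np.cos(v[2]),0,np.sin(v[2])]);F=p+R@np.array([v[0],0,v[1]])
        y=lambda k,r:proj(c,circ(F,n,k,r))[:,1].min()
        return np.array([min(y(0,6),y(3,6)),min(y(62,21),y(68,21)),y(68,16),y(138,17.5),y(146,17.5)])
    ob=np.array([np.nan if o is None else o/2.7+129.7 for o in obs]);k=~np.isnan(ob)
    r=least_squares(lambda v:(feats(v)-ob)[k],[85,-10,.15])
    n=R@np.array([-np.cos(r.x[2]),0,np.sin(r.x[2])]);F=p+R@np.array([r.x[0],0,r.x[1]])
    print("foot x,z",r.x[:2],"theta",np.degrees(r.x[2]),"res px",r.fun,"centre x,z",(r.x[0]-103*np.cos(r.x[2])),r.x[1]+103*np.sin(r.x[2]))
    print("F",F,"n",n,"tilt",np.degrees(np.arccos(n[2])),"az",np.degrees(np.arctan2(n[1],n[0])))
    return F,n
if __name__=="__main__":
    c=imaging.calibration("wrist");st=bot.state();p=st["tool_pos"];R=Rr.from_rotvec(st["tcp_rot"]).as_matrix()
    fit3([None,178,206,395,430],c,p,R)
    fit3([82,124,157,407,450],c,p,R)
E
python3 tilt3.py
```

```text
foot x,z [118.152   1.717] theta 7.963132230973268 res px [-0.274  0.259  0.208 -0.191] centre x,z 16.144823177773816 15.985875409113243
F [403.929 349.412 112.822] n [-0.126 -0.048  0.991] tilt 7.756330091484544 az -158.98364415175052
foot x,z [ 85.877 -22.361] theta 9.971644566198437 res px [-0.339 -0.146  0.821 -1.31   0.969] centre x,z -15.566989263039915 -4.525778211580093
F [426.272 358.698 145.008] n [-0.158 -0.062  0.986] tilt 9.764414821181846 az -158.70974297659984
```

```bash
cat > tilt4.py <<'E'
from tilt2 import *
def feats(v,c,p,R,cx):
    n=R@np.array([-np.cos(v[1]),0,np.sin(v[1])]);C=p+R@np.array([cx,0,v[0]]);F=C-103*n
    y=lambda k,r:proj(c,circ(F,n,k,r))[:,1].min()
    return np.array([min(y(0,6),y(3,6)),min(y(62,21),y(68,21)),y(68,16),y(138,17.5),y(146,17.5)])
def fit4(obs,c,p,R,cx=-17.1):
    ob=np.array([np.nan if o is None else o/2.7+129.7 for o in obs]);k=~np.isnan(ob)
    r=least_squares(lambda v:(feats(v,c,p,R,cx)-ob)[k],[0,.1]); th=r.x[1]
    n=R@np.array([-np.cos(th),0,np.sin(th)]);C=p+R@np.array([cx,0,r.x[0]])
    print("cx",cx,"centre z %.2f theta %.2f"%(r.x[0],np.degrees(th)),"res",r.fun,"foot tool",R.T@(C-103*n-p),"n",n)
    return r.x
if __name__=="__main__":
    c=imaging.calibration("wrist");st=bot.state();p=st["tool_pos"];R=Rr.from_rotvec(st["tcp_rot"]).as_matrix()
    for cx in(-15.5,-17.1,-18.7):
        fit4([None,178,206,395,430],c,p,R,cx)
        fit4([82,124,157,407,450],c,p,R,cx)
E
python3 tilt4.py
```

```text
cx -15.5 centre z 1.47 theta 0.60 res [-0.735  0.881 -0.688  0.553] foot tool [87.494 -0.     0.386] n [-0.008  0.     1.   ]
cx -15.5 centre z -4.49 theta 9.99 res [-0.352 -0.135  0.828 -1.308  0.963] foot tool [ 85.939   0.    -22.359] n [-0.158 -0.062  0.985]
cx -17.1 centre z 0.73 theta 0.24 res [-0.761  0.919 -0.748  0.602] foot tool [85.899 -0.     0.294] n [-0.002  0.003  1.   ]
cx -17.1 centre z -5.24 theta 9.60 res [-0.044 -0.378  0.659 -1.35   1.122] foot tool [ 84.458  -0.    -22.41 ] n [-0.152 -0.059  0.987]
cx -18.7 centre z -0.01 theta -0.12 res [-0.787  0.957 -0.81   0.652] foot tool [84.3   -0.     0.199] n [0.004 0.005 1.   ]
cx -18.7 centre z -5.98 theta 9.21 res [ 0.27  -0.623  0.489 -1.396  1.284] foot tool [ 82.973   0.    -22.459] n [-0.146 -0.057  0.988]
```

Calibrating the wrist features on the upright picture gives 0.2°, so the measure holds. It puts the gauge at about 10° tilt rather than 15°. I'll re-insert the nose and pivot about 5° more.

```bash
python3 d.py 408.7 352 180 -67.7;python3 d.py 408.7 352 127 -67.7
```

```text
t 11.43 tcp [405.8 350.6 231. ] ydir [ 0.38  -0.925  0.003] xdir [-0.0022 -0.0043 -1.    ] F [ 1.2  0.1 -1.4] g 0.361 j [ 0.66  0.32  1.85 -0.    0.97  1.84]
shift [ 0.051  -0.0004 -0.0034]
turn 0.03
t 11.43 tcp [405.8 350.6 231. ] ydir [ 0.38  -0.925  0.003] xdir [-0.0022 -0.0043 -1.    ] F [ 1.2  0.1 -1.4] g 0.361 j [ 0.66  0.32  1.85 -0.    0.97  1.84]
shift [ 0.104  -0.0005 -0.0036]
turn 0.03
```

Request:
drive_tool(series=[0.02,0,-0.007,0,0.2,0.045,0,-0.007,0,0.2,0.055,0,-0.007,0,0.2,0.06,0,-0.007,0,0.2,0.06,0,-0.007,0,0.2])

```text
t: 11.85
tool_pos: [411.4, 352.5, 169.9]
tcp_rot: [2.0, 0.391, -2.011]
contact_force: [-0.3, -0.1, -1.2]
grip_width: 0.361
```

```bash
python3 - <<'E'
from h import *
from bench import bot,imaging
import d
im=imaging.capture("wrist");cv2.imwrite("pics/w11.png",cv2.resize(im[130:350,190:320],None,fx=4.5,fy=2.7,interpolation=cv2.INTER_CUBIC)[:,:,::-1])
d.delta([429.6,360.7,127],-67.7)
E
```

```text
t 11.90 tcp [411.9 352.9 170.9] ydir [ 0.38  -0.925  0.003] xdir [-0.003  -0.0049 -1.    ] F [-0.7  0.1 -0.9] g 0.362 j [ 0.65  0.41  1.9  -0.    0.84  1.84]
shift [ 0.0438 -0.0007 -0.0195]
turn 0.03
```

View pics/w11.png

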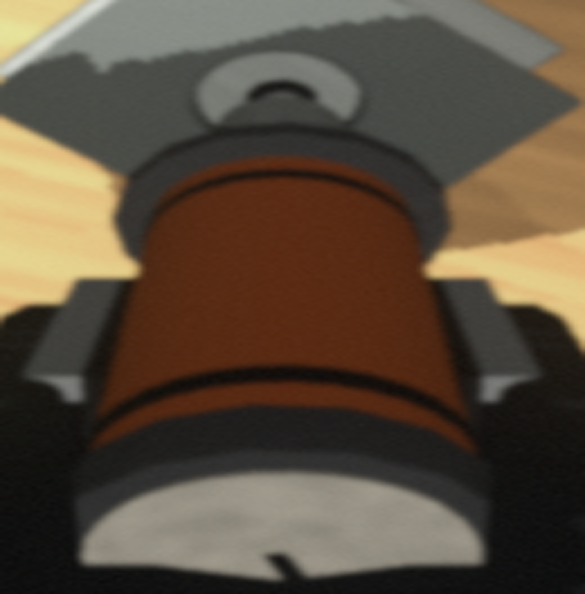

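Foot (282,90 zoomed) over the hole. Descend.

Request:
drive_tool(series=[0.01,-0.0005,0,0,0.2,0.02,-0.0005,0,0,0.2,0.032,-0.0005,0,0,0.2,0.043,-0.0005,0,0,0.2,0.043,-0.0005,0,0,0.2])

```text
t: 12.32
tool_pos: [410.6, 352.4, 125.8]
tcp_rot: [1.999, 0.39, -2.012]
contact_force: [-1.7, -0.6, -1.5]
grip_width: 0.36
```

```bash
python3 d.py 429.6 360.7 127 -67.7
```

```text
t 12.32 tcp [410.6 352.4 125.8] ydir [ 0.38  -0.925  0.004] xdir [-0.0052 -0.0066 -1.    ] F [-1.7 -0.6 -1.5] g 0.36 j [ 0.65  0.47  1.94 -0.    0.74  1.84]
shift [-0.0014 -0.0005 -0.0207]
turn 0.03
```

Request:
drive_tool(series=[0,0,0.003,0,0.2,0,0,0.006,0,0.2,0,0,0.006,0,0.2], force=20)

```text
t: 12.57
tool_pos: [406.5, 351.0, 126.6]
tcp_rot: [2.003, 0.392, -2.009]
contact_force: [7.0, 1.2, -4.8]
grip_width: 0.362
```

Request:
drive_tool(series=[0,0,0.003,0,0.2,0,0,0.006,0,0.2,0,0,0.007,0,0.2,0,0,0.007,0,0.2])

```text
t: 12.9
tool_pos: [402.3, 349.9, 128.1]
tcp_rot: [2.01, 0.395, -2.004]
contact_force: [8.8, 4.0, -1.0]
grip_width: 0.36
```

```bash
python3 - <<'E'
from h import *
from bench import bot,imaging
import d
im=imaging.capture("wrist");cv2.imwrite("pics/w12.png",cv2.resize(im[130:350,190:320],None,fx=4.5,fy=2.7,interpolation=cv2.INTER_CUBIC)[:,:,::-1])
d.delta([429.6,360.7,127],-67.7)
E
```

```text
t 12.95 tcp [402.3 349.9 128.1] ydir [ 0.38  -0.925  0.002] xdir [ 0.0032 -0.0009 -1.    ] F [ 8.4  3.4 -0.9] g 0.361 j [ 0.66  0.45  1.96 -0.    0.72  1.84]
shift [ 0.0011  0.0004 -0.0294]
turn 0.05
```

View pics/w12.png

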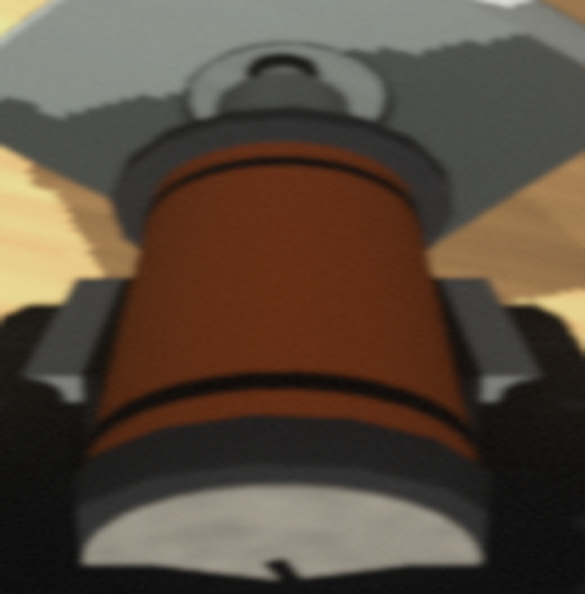

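```bash
python3 - <<'E'
from tilt4 import *
c=imaging.calibration("wrist");st=bot.state();p=st["tool_pos"];R=Rr.from_rotvec(st["tcp_rot"]).as_matrix()
for cx in(-15.5,-17.1): fit4([82,124,157,407,450],c,p,R,cx); fit4([55,110,143,417,465],c,p,R,cx)
E
```

```text
cx -15.5 centre z -4.52 theta 9.99 res [-0.354 -0.134  0.829 -1.308  0.962] foot tool [ 85.938   0.    -22.391] n [-0.164 -0.065  0.984]
cx -15.5 centre z -5.81 theta 13.60 res [-0.107 -0.557  0.885 -1.053  0.84 ] foot tool [ 84.61    0.    -30.036] n [-0.221 -0.089  0.971]
cx -17.1 centre z -5.26 theta 9.60 res [-0.046 -0.377  0.66  -1.35   1.121] foot tool [ 84.457   0.    -22.441] n [-0.157 -0.062  0.986]
cx -17.1 centre z -6.55 theta 13.16 res [ 0.237 -0.831  0.687 -1.096  1.024] foot tool [ 83.193   0.    -30.004] n [-0.214 -0.086  0.973]
```

Request:
drive_tool(series=[0,0,0.003,0,0.2,0,0,0.006,0,0.2,0,0,0.006,0,0.2,0,0,0.006,0,0.2])

```text
t: 13.28
tool_pos: [398.7, 349.0, 129.5]
tcp_rot: [2.016, 0.397, -2.0]
contact_force: [8.2, 3.4, 1.2]
grip_width: 0.358
```

```bash
python3 d.py 429.6 360.7 127 -67.7
```

```text
t 13.28 tcp [398.7 349.  129.5] ydir [ 0.38  -0.925  0.001] xdir [ 0.0076  0.0022 -1.    ] F [8.2 3.4 1.2] g 0.358 j [ 0.66  0.44  1.97 -0.    0.71  1.85]
shift [ 0.0028  0.0009 -0.033 ]
turn 0.06
```

Request:
drive_tool(series=[0,0,-0.002,0,0.2,-0.015,0,-0.002,0,0.2,-0.035,0,-0.002,0,0.2,-0.06,0,-0.002,0,0.2,-0.085,0,-0.002,0,0.2], force=60)

```text
t: 13.7
tool_pos: [399.4, 349.3, 215.6]
tcp_rot: [2.015, 0.397, -2.0]
contact_force: [0.3, 0.9, -1.5]
grip_width: 0.36
```

Request:
drive_tool(series=[-0.02,0,0,0,0.2,-0.02,0,0,0,0.2,-0.02,0,0,0,0.2,-0.02,0,0,0,0.2])

```text
t: 14.03
tool_pos: [398.9, 349.0, 235.2]
tcp_rot: [2.014, 0.397, -2.001]
contact_force: [0.0, 0.0, -1.7]
grip_width: 0.36
```

```bash
python3 - <<'E'
from h import *
from bench import bot,imaging
import d,pickle
imaging.capture("top")
d.delta([450,95,260],-67.7)
c=imaging.calibration("wrist");im=imaging.capture("wrist");cv2.imwrite("pics/w13.png",cv2.resize(im[130:350,190:320],None,fx=4.5,fy=2.7,interpolation=cv2.INTER_CUBIC)[:,:,::-1])
pickle.dump((c,im),open("w13.pkl","wb"))
d.delta([450,95,260],-67.7)
E
```

```text
t 14.08 tcp [398.7 348.8 234.7] ydir [ 0.38  -0.925  0.001] xdir [ 0.0057  0.0008 -1.    ] F [-0.3 -0.2 -2.4] g 0.366 j [ 0.66  0.31  1.87 -0.    0.96  1.85]
shift [-0.0252  0.2543  0.049 ]
turn 0.06
t 14.13 tcp [398.7 348.8 234.5] ydir [ 0.38  -0.925  0.002] xdir [ 0.0054  0.0006 -1.    ] F [ 0.3 -0.5 -1.6] g 0.358 j [ 0.66  0.31  1.87 -0.    0.96  1.85]
shift [-0.0253  0.2543  0.049 ]
turn 0.06
```

View pics/w13.png

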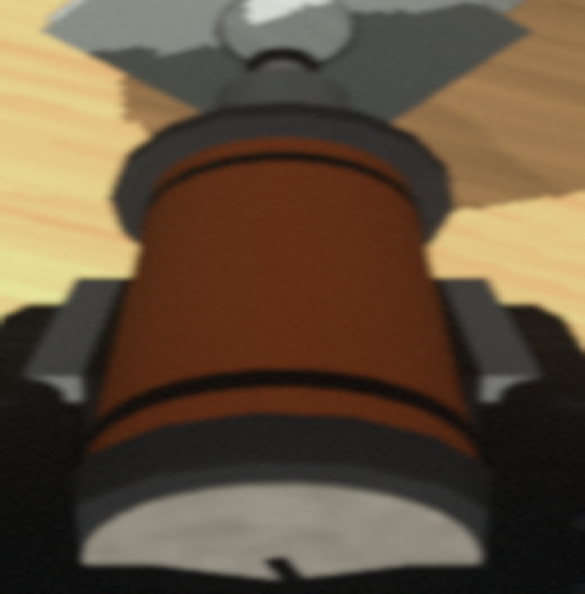

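```bash
python3 - <<'E'
from tilt4 import *
c=imaging.calibration("wrist");st=bot.state();p=st["tool_pos"];R=Rr.from_rotvec(st["tcp_rot"]).as_matrix()
for cx in(-14,-15.5,-17.1):
  fit4([47,105,138,415,463],c,p,R,cx); fit4([None,178,206,395,430],c,p,R,cx)
E
```

```text
cx -14 centre z -5.94 theta 14.70 res [-0.116 -0.561  0.899 -1.048  0.833] foot tool [ 85.626  -0.    -32.081] n [-0.24  -0.097  0.966]
cx -14 centre z 2.15 theta 0.94 res [-0.712  0.848 -0.634  0.509] foot tool [88.986  0.     0.464] n [-0.021 -0.007  1.   ]
cx -15.5 centre z -6.62 theta 14.29 res [ 0.208 -0.82   0.711 -1.085  1.007] foot tool [ 84.315   0.    -32.034] n [-0.233 -0.094  0.968]
cx -15.5 centre z 1.45 theta 0.60 res [-0.735  0.882 -0.688  0.553] foot tool [87.494  0.     0.377] n [-0.015 -0.005  1.   ]
cx -17.1 centre z -7.35 theta 13.84 res [ 0.56  -1.098  0.509 -1.13   1.194] foot tool [ 82.91    0.    -31.984] n [-0.226 -0.092  0.97 ]
cx -17.1 centre z 0.71 theta 0.24 res [-0.76   0.919 -0.748  0.602] foot tool [85.899  0.     0.282] n [-0.009 -0.002  1.   ]
```

Tilt now about 14° at azimuth -158°, against 15° and -158° wanted. Move to hover over the spot.

```bash
python3 d.py 441.5 90.6 240 -67.7
```

```text
t 14.13 tcp [398.7 348.8 234.5] ydir [ 0.38  -0.925  0.002] xdir [ 0.0054  0.0006 -1.    ] F [ 0.3 -0.5 -1.6] g 0.358 j [ 0.66  0.31  1.87 -0.    0.96  1.85]
shift [-0.0054  0.2551  0.0586]
turn 0.06
```

Request:
drive_tool(series=[-0.006,0.03,0.004,0,0.2,-0.006,0.065,0.01,0,0.2,-0.006,0.1,0.018,0,0.2,-0.006,0.135,0.026,0,0.2,-0.006,0.155,0.033,0,0.2])

```text
t: 14.55
tool_pos: [426.8, 190.0, 239.6]
tcp_rot: [2.011, 0.395, -2.003]
contact_force: [0.5, 0.7, -1.3]
grip_width: 0.358
```

```bash
python3 d.py 441.5 90.6 230 -67.7
```

```text
t 14.55 tcp [426.8 190.  239.6] ydir [ 0.38  -0.925  0.002] xdir [ 0.0037 -0.0007 -1.    ] F [ 0.5  0.7 -1.3] g 0.358 j [ 0.36  0.21  1.99 -0.    0.93  1.54]
shift [0.0098 0.0976 0.0242]
turn 0.04
```

Request:
drive_tool(series=[0.0,0.035,0.008,0,0.2,0.0,0.065,0.016,0,0.2,0.005,0.085,0.02,0,0.2,0.0098,0.0976,0.0242,0,0.2,0.0098,0.0976,0.0242,0,0.2])

```text
t: 14.97
tool_pos: [440.7, 88.3, 228.5]
tcp_rot: [2.009, 0.392, -2.008]
contact_force: [0.3, 1.6, -2.8]
grip_width: 0.364
```

Request:
drive_tool(series=[0,0,0,0,0.2,0,0,0,0,0.2,0,0,0,0,0.2])

```text
t: 15.22
tool_pos: [440.5, 88.9, 228.2]
tcp_rot: [2.008, 0.393, -2.008]
contact_force: [0.4, -0.0, -1.2]
grip_width: 0.36
```

```bash
python3 - <<'E'
from h import *
from bench import bot,imaging
import d,pickle
d.delta([441.5,90.6,210.4],-67.7)
c=imaging.calibration("wrist");im=imaging.capture("wrist");s=imaging.capture("side");t=imaging.capture("top")
pickle.dump((c,im,s,t),open("w14.pkl","wb"))
cv2.imwrite("pics/w14.png",cv2.resize(im[60:350,170:340],None,fx=4,fy=2,interpolation=cv2.INTER_CUBIC)[:,:,::-1])
cv2.imwrite("pics/s14.png",cv2.resize(s[100:220,160:280],None,fx=5,fy=5,interpolation=cv2.INTER_CUBIC)[:,:,::-1])
cv2.imwrite("pics/t14.png",cv2.resize(t[190:290,160:280],None,fx=5,fy=5,interpolation=cv2.INTER_CUBIC)[:,:,::-1])
d.delta([441.5,90.6,210.4],-67.7)
E
```

```text
t 15.22 tcp [440.5  88.9 228.2] ydir [ 0.378 -0.926  0.002] xdir [ 0.0004 -0.0015 -1.    ] F [ 0.4 -0.  -1.2] g 0.36 j [ 0.13  0.2   2.04 -0.    0.9   1.32]
shift [ 0.0178 -0.0013 -0.0016]
turn -0.06
t 15.37 tcp [440.8  89.  228.5] ydir [ 0.379 -0.925  0.002] xdir [ 0.0012 -0.0014 -1.    ] F [-0.3 -0.1 -1.3] g 0.362 j [ 0.13  0.2   2.04 -0.    0.9   1.32]
shift [ 0.0181 -0.0013 -0.0013]
turn -0.03
```

View pics/w14.png

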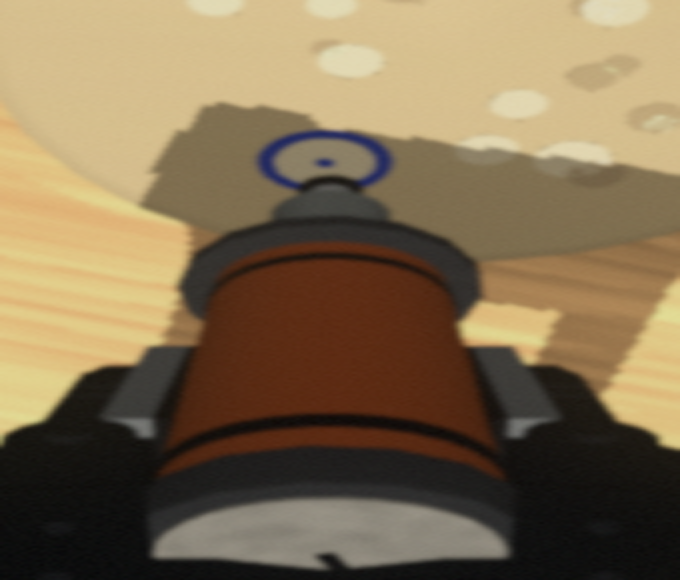

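View pics/s14.png

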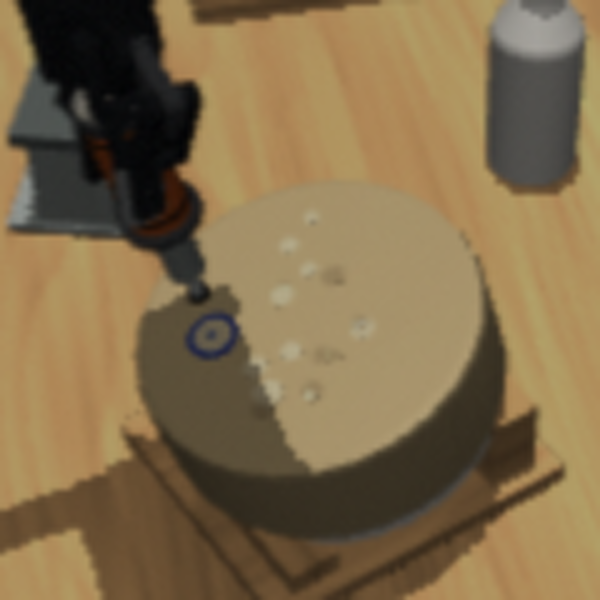

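View pics/t14.png

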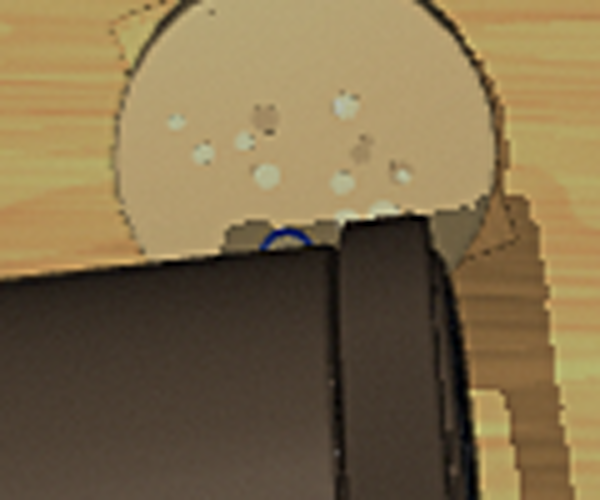

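```bash
python3 - <<'E'
from tilt4 import *
c,im,s,t=pickle.load(open("w14.pkl","rb"))
st=bot.state();R=Rr.from_rotvec(st["tcp_rot"]).as_matrix();p=np.array([440.6,88.9,228.3])
F=p+R@np.array([84.3,0,-32.]);n=np.array([-.235,-.095,.967]);print(F)
print("foot pred side crop",(proj(S,F+2*n)[0]+.4-[160,100])*5,"obs 199,293")
for k in(22,62,68): print(k,(proj(S,F+k*n)[0]+.4-[160,100])*5)
# angle sensitivity: axis image direction for different theta, side view
for th in(12,14,16,18):
    a=np.radians(th);nn=R@np.array([-np.cos(a),0,np.sin(a)]);q=(proj(S,np.array([F+2*nn,F+42*nn,F+65*nn]))+.4-[160,100])*5
    v=q[2]-q[0];print(th,q[0],q[1],q[2],np.degrees(np.arctan2(v[1],v[0])))
print("foot far-edge wrist z:",(proj(c,np.r_[circ(F,n,0,6),circ(F,n,3,6)])[:,1].min()+.4-60)*2,"obs 177")
cv2.imwrite("pics/s14z.png",cv2.resize(s[115:165,170:210],None,fx=12,fy=12,interpolation=cv2.INTER_CUBIC)[:,:,::-1])
E
```

```text
[470.318 100.906 144.02 ]
foot pred side crop [198.372 293.755] obs 199,293
22 [186.345 270.112]
62 [161.029 220.33 ]
68 [157.078 212.559]
12 [198.52 293.65] [177.134 243.402] [164.167 212.923] -113.05218487762573
14 [198.407 293.727] [174.669 245.052] [160.267 215.513] -115.9954197246849
16 [198.295 293.807] [172.233 246.767] [156.415 218.209] -118.98613307123853
18 [198.185 293.889] [169.831 248.545] [152.615 221.007] -122.01629117217615
foot far-edge wrist z: 175.30914027656473 obs 177
```

View pics/s14z.png

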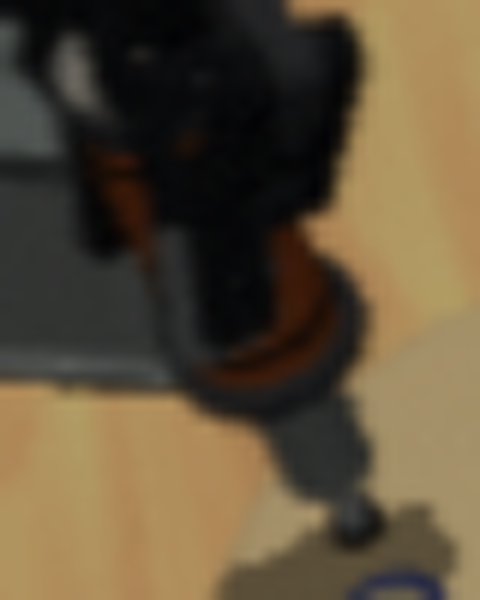

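Foot prediction and side view agree (198,294 against 199,293). Now to 6 mm above the spot along its normal.

```bash
python3 - <<'E'
from h import *
import d
from bench import bot
st=bot.state();R=Rr.from_rotvec(st["tcp_rot"]).as_matrix()
n=np.array([-.2395,-.098,.966]);sp=np.array([475.2,104.3,111.4])
d.delta(sp+6*n-R@np.array([84.3,0,-32.]),-67.7); print(R.T@n)
E
```

```text
t 15.37 tcp [440.8  89.  228.5] ydir [ 0.379 -0.925  0.002] xdir [ 0.0012 -0.0014 -1.    ] F [-0.3 -0.1 -1.3] g 0.362 j [ 0.13  0.2   2.04 -0.    0.9   1.32]
shift [ 0.0271 -0.0014 -0.0041]
turn -0.03
[-0.9662  0.0017  0.2582]
```

Request:
drive_tool(series=[0.008,-0.0014,-0.0012,0,0.2,0.016,-0.0014,-0.0024,0,0.2,0.023,-0.0014,-0.0035,0,0.2,0.0271,-0.0014,-0.0041,0,0.2,0.0271,-0.0014,-0.0041,0,0.2])

```text
t: 15.78
tool_pos: [443.4, 91.7, 200.1]
tcp_rot: [2.006, 0.394, -2.009]
contact_force: [0.6, 0.0, -1.5]
grip_width: 0.36
```

Request:
drive_tool(series=[0,0,0,0,0.2,0,0,0,0,0.2])

```text
t: 15.95
tool_pos: [443.4, 91.7, 200.0]
tcp_rot: [2.006, 0.394, -2.009]
contact_force: [-0.6, -0.9, -1.3]
grip_width: 0.364
```

```bash
cat > look.py <<'E'
import sys
from h import *
from bench import bot,imaging
import d,pickle
st=bot.state();R=Rr.from_rotvec(st["tcp_rot"]).as_matrix()
n=np.array([-.2395,-.098,.966]);sp=np.array([475.2,104.3,111.4])
F=st["tool_pos"]+R@np.array([84.3,0,-32.]);e=F-sp
print("foot est",F,"height along n",e@n,"lateral tool",R.T@(e-n*(e@n)))
c=imaging.calibration("wrist");im=imaging.capture("wrist");s=imaging.capture("side")
k=sys.argv[1]
pickle.dump((c,im,s),open(f"w{k}.pkl","wb"))
cv2.imwrite(f"pics/w{k}.png",cv2.resize(im[90:190,200:310],None,fx=6,fy=6,interpolation=cv2.INTER_CUBIC)[:,:,::-1])
cv2.imwrite(f"pics/s{k}.png",cv2.resize(s[125:180,170:230],None,fx=10,fy=10,interpolation=cv2.INTER_CUBIC)[:,:,::-1])
print("side crop foot",(proj(S:=imaging.calibration("side"),F+2*n)[0]+.45-[170,125])*10,"spot",(proj(S,sp)[0]+.45-[170,125])*10)
print("wrist crop foot",(proj(c,F)[0]+.4-[200,90])*6,"spot",(proj(c,sp)[0]+.4-[200,90])*6)
d.delta([441.5,90.6,210.4],-67.7)
E
python3 look.py 15
```

```text
foot est [472.9057 103.6753 115.6257] height along n 4.6927670340712 lateral tool [ 0.3092 -0.2915  1.1449]
side crop foot [314.6091 407.3508] spot [326.5727 420.0135]
wrist crop foot [319.2996 391.6671] spot [321.5465 366.7082]
t 16.05 tcp [443.6  91.7 200.3] ydir [ 0.379 -0.925  0.001] xdir [-0.0006 -0.0017 -1.    ] F [ 0.1 -0.3 -1.9] g 0.359 j [ 0.14  0.25  2.06 -0.    0.83  1.32]
shift [-0.0101  0.0003  0.0023]
turn -0.03
```

View pics/w15.png

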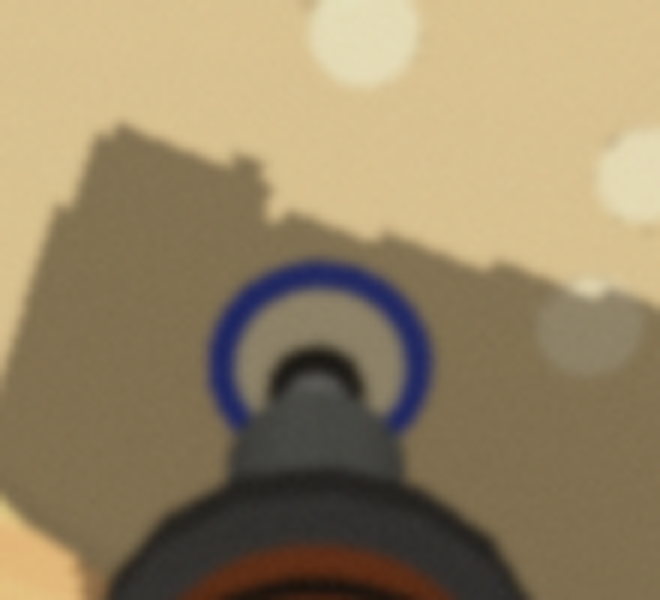

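View pics/s15.png

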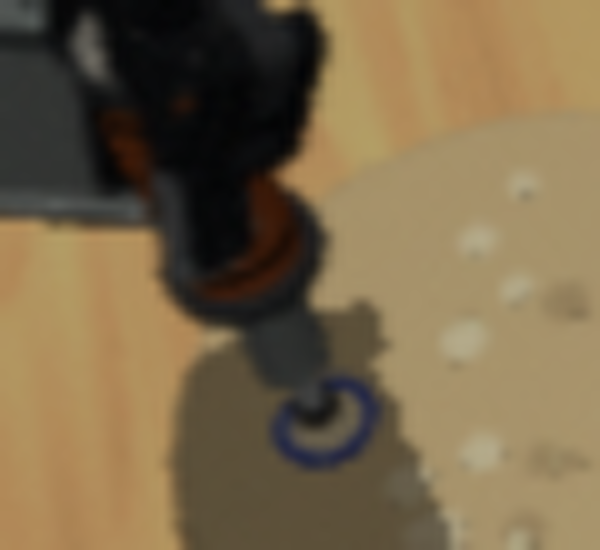

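Foot is about 0.7 mm to one side (wrist: foot x 316, ring x 320.5) and 1.1 mm in tool z. I'll correct that and come close.

Request:
drive_tool(series=[0.0018,0.0006,-0.0015,0,0.2,0.003,0.0006,-0.002,0,0.2,0.003,0.0006,-0.002,0,0.2,0.003,0.0006,-0.002,0,0.2])

```text
t: 16.38
tool_pos: [445.7, 91.9, 197.3]
tcp_rot: [2.007, 0.394, -2.009]
contact_force: [0.6, 0.2, -2.0]
grip_width: 0.357
```

```bash
python3 look.py 16
```

```text
foot est [475.221  103.8764 112.9265] height along n 1.5110929360549357 lateral tool [-0.0666  0.4002 -0.2499]
side crop foot [324.1678 412.6747] spot [326.5727 420.0135]
wrist crop foot [319.2003 391.8859] spot [315.9187 388.4927]
t 16.48 tcp [445.7  91.9 197.3] ydir [ 0.379 -0.925  0.001] xdir [-0.0005 -0.0017 -1.    ] F [-0.4  0.2 -0.2] g 0.363 j [ 0.14  0.25  2.06 -0.    0.82  1.32]
shift [-0.0131 -0.0004  0.0044]
turn -0.03
```

View pics/w16.png

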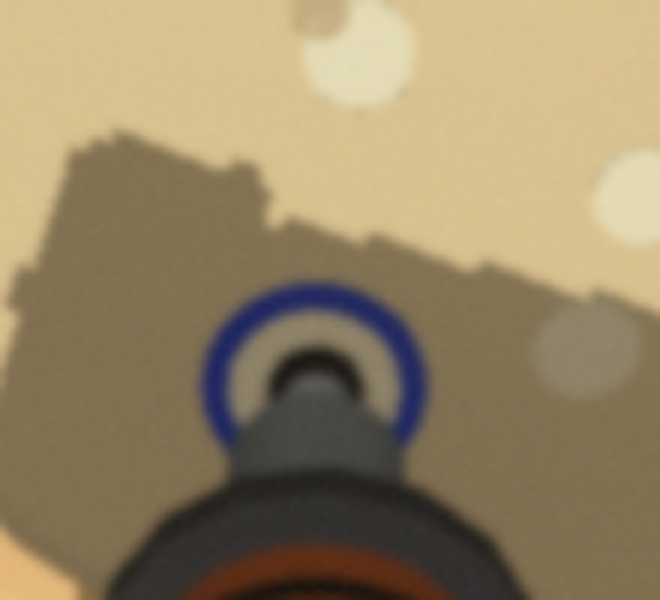

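Centred in the ring (foot x 316, ring x 315). Press in gently.

Request:
drive_tool(series=[0.0008,0,-0.0002,0,0.2,0.0016,0,-0.0003,0,0.2,0.0024,0,-0.0005,0,0.2,0.0032,0,-0.0007,0,0.2,0.0032,0,-0.0007,0,0.2])

```text
t: 16.9
tool_pos: [446.3, 92.2, 194.0]
tcp_rot: [2.007, 0.394, -2.009]
contact_force: [-0.6, -1.4, 0.7]
grip_width: 0.357
```

```bash
cat > chk.py <<'E'
from h import *
from bench import bot
import d
st=bot.state();R=Rr.from_rotvec(st["tcp_rot"]).as_matrix()
n=np.array([-.2395,-.098,.966]);sp=np.array([475.2,104.3,111.4])
F=st["tool_pos"]+R@np.array([84.3,0,-32.]);e=F-sp
print("height along n",e@n,"lateral tool",R.T@(e-n*(e@n)),"Fn",st["contact_force"]@n,"vel",np.abs(st["joint_velocities"]).max())
d.delta([445,92,190],-67.7)
E
python3 chk.py
```

```text
height along n -1.798623756687852 lateral tool [-0.0288  0.3968 -0.1081] Fn 1.0019654475061361 vel 0.004784988866450632
t 16.90 tcp [446.3  92.2 194. ] ydir [ 0.379 -0.925  0.001] xdir [-0.0006 -0.0017 -1.    ] F [-0.6 -1.4  0.7] g 0.357 j [ 0.14  0.26  2.07 -0.    0.82  1.32]
shift [ 0.004  -0.0004  0.0013]
turn -0.03
```

```bash
cat > avg.py <<'E'
from h import *
from bench import bot,imaging
n=np.array([-.2395,-.098,.966]);L=[]
for i in range(6):
    L.append(bot.state()["contact_force"]);imaging.capture("side")
L=np.array(L);print("meanF",L.mean(0).round(2),"Fn",(L@n).mean().round(2),"sd",(L@n).std().round(2))
E
python3 avg.py; python3 chk.py
```

```text
meanF [-0.73 -0.5   0.37] Fn 0.58 sd 0.6
height along n -1.680232503328495 lateral tool [-0.0222  0.3785 -0.0836] Fn 1.2293842927153866 vel 0.001951555703577565
t 17.20 tcp [446.3  92.2 194.1] ydir [ 0.379 -0.925  0.001] xdir [-0.0006 -0.0017 -1.    ] F [-0.8 -0.1  1.1] g 0.361 j [ 0.14  0.26  2.07 -0.    0.82  1.32]
shift [ 0.0041 -0.0003  0.0012]
turn -0.03
```

Contact is made: about 2.2 N net of the gauge's weight. Push about 3.5 mm more.

Request:
drive_tool(series=[0.001,0,-0.0002,0,0.2,0.002,0,-0.0004,0,0.2,0.003,0,-0.0007,0,0.2,0.0034,0,-0.0009,0,0.2,0.0034,0,-0.0009,0,0.2])

```text
t: 17.62
tool_pos: [447.1, 92.5, 190.7]
tcp_rot: [2.007, 0.394, -2.009]
contact_force: [-1.2, -1.1, 2.9]
grip_width: 0.362
```

```bash
python3 chk.py; python3 avg.py; python3 look.py 17
```

```text
height along n -5.281361122005917 lateral tool [-0.009   0.3804 -0.0327] Fn 3.2343278287199917 vel 0.0035622920044681935
t 17.62 tcp [447.1  92.5 190.7] ydir [ 0.379 -0.925  0.001] xdir [-0.0007 -0.0018 -1.    ] F [-1.2 -1.1  2.9] g 0.362 j [ 0.14  0.27  2.07 -0.    0.81  1.32]
shift [ 0.0007 -0.0003  0.0021]
turn -0.03
meanF [-1.37 -0.67  2.36] Fn 2.68 sd 0.34
foot est [476.6635 104.4621 106.4571] height along n -5.141217567441345 lateral tool [-0.0231  0.4043 -0.0854]
side crop foot [331.228  427.5525] spot [326.5727 420.0135]
wrist crop foot [319.2903 391.8085] spot [316.0658 410.9414]
t 18.02 tcp [447.1  92.5 190.8] ydir [ 0.379 -0.925  0.001] xdir [-0.0006 -0.0017 -1.    ] F [-2.  -1.2  1.7] g 0.36 j [ 0.14  0.27  2.07 -0.    0.81  1.32]
shift [-0.0196 -0.0003  0.0059]
turn -0.03
```

View pics/w17.png

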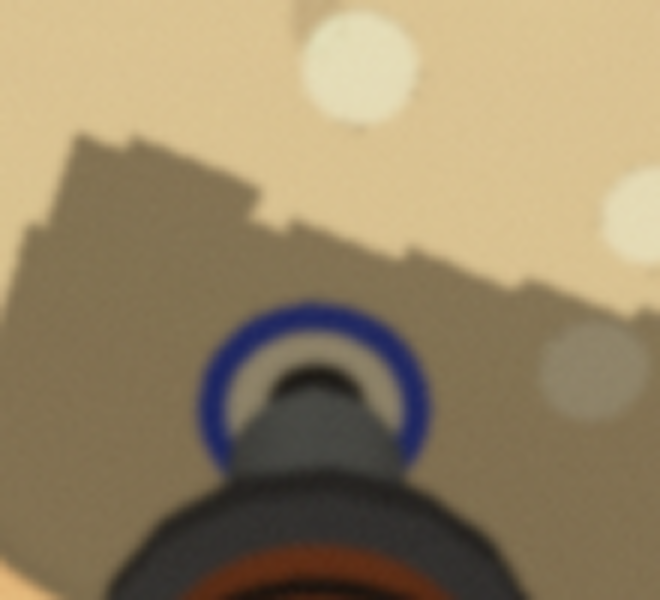

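View pics/s17.png

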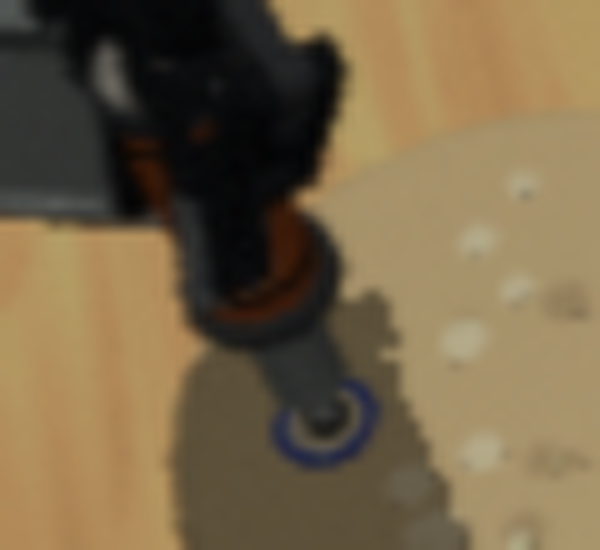

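Force and travel both say about 4.5 mm in, and the foot is centred in the ring (gap 61 px, 62 px expected). One last check that the gauge hasn't rotated in the grip.

```bash
python3 - <<'E'
import pickle,cv2,numpy as np
a=pickle.load(open("w13.pkl","rb"))[1];b=pickle.load(open("w17.pkl","rb"))[1]
f=lambda im:cv2.resize(im[130:350,190:320],None,fx=3,fy=2.7,interpolation=cv2.INTER_CUBIC)[:,:,::-1]
cv2.imwrite("pics/cmp.png",np.hstack([f(a),f(b)]))
E
python3 avg.py
```

```text
meanF [-1.72 -0.8   2.24] Fn 2.65 sd 0.44
```

View pics/cmp.png

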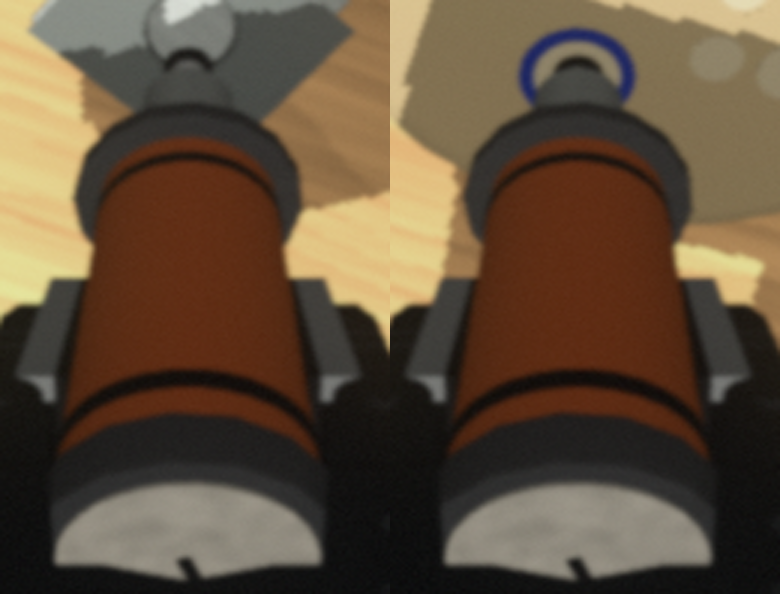

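The gauge sits the same in the grip as before contact, and the force is steady. Handing in.

```bash
python3 -c "
from bench import bot
print(bot.state()['t']); print(bot.job_done())"
```

```text
18.3167
the job is handed in; nothing more can be done
None
```

I handed the job in at 18.3 s. The blue block is in its pocket, and the gauge is held on the blue ring with its plunger about half in.

- **Block:** I set it upright in the blue-labelled slot and let go. Floor contact came at the height I expected, and its top looked level with the green block's afterwards.
- **Tilting the gauge:** The moves couldn't tilt the tool, so I pivoted the gauge in the jaws against the hole edge of its stand. The first try gave only about 10°, so I put the nose back in and pivoted further.
- **Position on the spot:** The wrist and side pictures both show the foot within about 1 mm of the ring's centre.
- **Plunger:** The push is about 4.3 N after allowing for the gauge's weight. By force and by travel that is about 4.5 mm in, steady and well short of the stop.
- **Squareness:** The gauge measured about 14° (give or take 1°), leaning the same way as the rind. You gave the rind as 15°, and my dot fit gave about 15.5°. It is therefore roughly 1 to 1.5° off square, which I did not correct. It did not turn in the grip when pressed.
- **Disagreements:** My first tilt estimates ranged from 10° to 13° because I had misread the edge of the dial cap. I then checked the method on the picture of the upright gauge, where it gave 0.2°. A rougher side-view reading just before the press gave 12 to 15.5°.

I did not touch the green block, brush, bottle or jar.

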